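# File a slide pack and close up the slide cabinet

### The arm

A 6-joint arm with a two-finger parallel gripper is mounted at the origin on a cart in front of the work surface, level with it; the furniture and walls round the work are solid. World frame = base frame: x ahead of the robot, y to its left, z up, the work surface at z = 0. Lengths are in mm, angles in degrees, forces in N, time in s.
With the tool pointing down it reaches from about 350 to 850 mm from the base axis. Payload 8.1 kg.
Tool frame: the origin (TCP) lies between the finger pads; the fingertips stand ahead of it and the grasp point (between the pads) lies 2 mm behind it (nose_length is the z of the fingertips in the tool frame, in mm); z points along the fingers, y is the direction in which the jaws open and shut (so a half turn about z gives the same grasp; the last joint's range is limited). The gripper opens to 85 mm and grips with 20 to 120 N. Pads are 22 mm wide; open, the fingers measure 114 mm over their backs; the gripper's body (76 mm by 85 mm) begins 54 mm behind the grasp point. The pads swing forward as they close: fully open they stand 13 mm farther back than shut.
Start: joints at [67.414, 7.471, 85.268, -0, 87.261, -4.893], TCP at [182.328, 571.631, 221.092] pointing down, gripper open.
Joint ranges: [-169.43, 169.43], [-51.17, 129.36], [1.28, 143.12], [-76.62, 256.62], [0, 156.53], [-152.29, 152.29]. Speed limits (degrees/s): [136.94, 136.94, 159.86, 180, 180, 180].

### API

Orientations are given as [roll, pitch, yaw] about the fixed x, y, z axes, in that order (R = Rz(yaw) Ry(pitch) Rx(roll)).
In Python, from bench import * gives the robot as it stands.
- The arm moves only by the tool jog_arm, never from a script. Its argument "plan" is a list of rows, each a list of 3 entries, a list of its own where there are three numbers: the turn, a rotation vector about the tool's x, y, z in degrees, then the shift along the tool's x, y, z in m, then the gripper's target within -1 to 1 (fully open at 1, half-way at 0, shut at -1). A call has 1 to 12 rows; each row is the pose to reach, as a shift and turn from the pose commanded when the call began, along the tool's axes at that moment; what a row does not reach only later rows make up. A row lasts 1/8 s, in which the tool goes at most 62.5 mm and 10.7 degrees, less where a joint would pass 70% of its speed; a pose out of reach is approached as far as the arm can. A call with a gripper value outside its range is refused whole. The fingers move at their own pace and stop on an object; "force" is the grip in N (left out, the last holds). Time passes only in rows, so rows that repeat a pose let the fingers close. It gives the time, the measured TCP pose, the force and the opening at its end, in the units of the state.
- sense(): the state, without advancing time (a new reading comes with each control period).
- snapshot(name): name is "scene" or "top" or "wrist"; returns (picture, depth): 384x512x3 uint8, blue, green, red; 384x512 float32, mm along the optical axis (not along the pixel's ray), 0 where there is no reading.
- camera_info(name): a dict with "fov_y" (degrees; the focal length in pixels is half the picture's height over the tangent of half this angle, whatever the lens; pixels are square), "cx", "cy" (the principal point, pixels), "origin" and "orientation" of the camera in the world. Camera axes: x right, y down, z forward; pixel columns grow to the right and rows downward; lengths in mm; the calibration is good to about 2 mm. A picture is of the moment at which its call begins: read the wrist's pose just before it. camera_info takes no time and is no camera call; for the wrist camera it gives the pose at the moment of the call.
- hand_in(): hands the job in, once; it reports no verdict.
The state is a dict: "time": time; "joint_pos": joint angles; "qd": joint speeds; "joint_efforts": joint torques, N m; "tool_pos": TCP position; "tcp_rot": TCP orientation; "ft_force": force on the tool from outside, world axes, zero at the start; "wrist_torque": the same for the moment, N m; "finger_gap": finger opening in mm.
Only numpy, scipy, OpenCV 4.12 (cv2) and the standard library are available. Lean on these libraries where they do the work, as an engineer would, in place of code of your own. Each camera call takes 0.05 s, during which the arm holds its last target.

### The job

Stand the pack of slides upright on its edge in the open drawer, broad side to the drawer front, between the front and the sliding follower plate, and let go of it. Then push the follower forward until it presses the pack firmly against the drawer front (about 10 N, with the drawer out at its stop; do not crush the pack). Finally push the drawer fully shut, so that the drop latch on the cabinet roof falls in front of its keeper and locks it, leaving the timer, jar and dropper bottle alone.

Things in the scene. Friction and masses are not known exactly. Their poses are not given: they have to be found in the camera images.
- cabinet: Low grey one-drawer slide cabinet, fixed, 210 mm deep (its x) by 170 wide (y) by 128 high. Origin: centre of its underside. Its face is the plane x = -105 mm and looks along its -x, the way the drawer comes out. On the roof at y = +66 mm (left seen from the robot; y 50 to 82) stands a steel drop latch, up to 40 mm above the roof, from x = 0 to -157 mm.
- drawer (a joint): How far the drawer is out (m): 0 fully shut, 0.18 out at its stop; it starts out by 0.165 to 0.18. It slides with about 2 N of friction, and 1 to 8 N more over the last 25 mm, where its keeper lifts the latch. Pushing the handle bar straight in is enough.
- drawer_handle (a point): Middle of the steel bar handle on the white drawer front: the bar runs along the cabinet's y, 80 mm long, 11 mm thick, its centre line 35 mm in front of the front panel and 90 mm above the bench; the cabinet roof is at 128 mm. Axes as the cabinet's.
- drawer_inside (a point): Point on the drawer's floor (10 mm above the bench) at the middle of the front panel's inner face; axes as the cabinet's, the drawer's inside lies at +x. Inside 144 mm wide (y); side walls reach 60 mm above the bench, the front panel (10 mm thick, at -x) 103 mm, a keeper on it at y = 53 to 79 mm 143 mm. The follower's face starts 100 to 110 mm behind this point.
- follower (a joint): How far the follower has been pushed forward in the drawer (m): 0 rearmost, up to 0.085, growing towards the drawer front. Starts at 0 to 0.010. Its friction is about 2.5 N and it stays where it is left. A forward push drags the drawer out to its stop first; then all is rigid and the force rises by several N per mm.
- follower_grip (a point): Middle of the follower's black tab, 100 mm above the bench; axes as the cabinet's. The tab, 12 mm thick (x) by 44 wide (y), stands from 77 to 111 mm above the bench on a steel plate 8 mm thick, 130 wide, 84 high. Pinch it from above or push it from behind; at least 40 mm is free behind it before the roof's edge at the start. It passes under the roof.
- follower_face (a point): Middle of the follower plate's front face (the face that presses the pack), 49 mm above the bench, axes as the cabinet's. With the pack held tight it lies 34 mm behind drawer_inside along x.
- latch (a joint): Lift of the steel drop latch (rad): 0 lying level (rest), up to 0.35. Its hooked nose at the front has a sloped underside: over the last 25 mm of the drawer's travel the round keeper on top of the drawer front lifts it by itself to about 0.19 rad, and it drops in front of the keeper when the drawer is within 2 mm of home.
- pack_center (a point): Centre of the closed white card pack of slides, 87 x 95 x 34 mm, about 0.24 kg, at the start standing on edge on the bench left of the cabinet. Its x axis points up (87 mm), y is its 95 mm length (level), z its 34 mm thickness (level): grip across z, from above. This centre is 43.5 mm above whatever it stands on.
- timer: Bystander: red bench timer lying flat, 78 x 62 x 17 mm; origin under its centre.
- jar: Bystander: square lidded jar with pale contents, 63 x 63 x 102 mm; origin under its centre.
- dropper: Bystander: brown dropper bottle with a black bulb, 36 x 35 x 108 mm; origin under its centre.

How it is judged (in metres and radians):
On the way, in this order (a step that is already met when the one before it is completed fails the run):
1. the pack stands on edge in the drawer between front and follower, broad side to the front, and the fingers have let go of it (x of pack_center in the frame of drawer_inside between 0.01 and 0.095 m and z of pack_center in the frame of drawer_inside between 0.038 and 0.05 m and angle between pack_center's own x axis and vertical below 0.2 rad and contact force between the fingers and pack below 0.1 N and y of pack_center in the frame of drawer_inside between -0.03 and 0.03 m and angle between the z axis of pack_center and the x axis of drawer_inside, either way round below 0.3 rad), for 0.2 s.
2. the follower presses the pack against the drawer front with more than 5 N (contact force between follower and pack above 5 N and x of follower_face in the frame of drawer_inside below 0.037 m), for 0.1 s.
3. the drawer is home and the latch has dropped (value of joint drawer below 0.004 m and value of joint latch below 0.05 rad), for 0.2 s.
At the end, for the whole second after the job is handed in: Drawer out under 4 mm, latch dropped (under 0.05 rad); in the drawer the pack stands on edge, at rest, upright and parallel to the front within 0.1 rad, its centre 13 to 21 mm behind the front's inner face and within 30 mm of the middle; follower's face under 37 mm behind that inner face (all of step 3 and x of follower_face in the frame of drawer_inside below 0.037 m and x of pack_center in the frame of drawer_inside between 0.013 and 0.021 m and z of pack_center in the frame of drawer_inside between 0.038 and 0.05 m and angle between pack_center's own x axis and vertical below 0.1 rad and linear speed of pack below 0.01 m/s and y of pack_center in the frame of drawer_inside between -0.03 and 0.03 m and angle between the z axis of pack_center and the x axis of drawer_inside, either way round below 0.1 rad); the robot touches nothing.
It fails at once if the pack is crushed: the follower presses it with more than 40 N (contact force between follower and pack above 40 N).
It fails at once if the timer is moved by more than 30 mm (distance of timer from where it was at the start of the episode above 0.03 m).
It fails at once if the jar is moved by more than 30 mm (distance of jar from where it was at the start of the episode above 0.03 m).
It fails at once if the dropper bottle is moved by more than 30 mm (distance of dropper from where it was at the start of the episode above 0.03 m).
It also fails if it takes over 72 s, if anything falls off the work surface, if the arm or the gripper's body presses on something with over 40 N, if the wrist force passes 120 N, or if a joint passes its speed limit or range.

## Working session

There is one attempt and no reset: what is moved stays moved. The work goes in short steps, Python scripts to look and compute and a tool call to move; the robot and the scene stay as the last step left them, time stands still between calls to the robot, and variables do not carry over. Pictures are saved under pics/ and viewed, and the job is handed in when it is done.

Besides the shell and the picture viewer there is one more tool, called after "Emit:" in YAML: its name, and indented under it one key for each argument. jog_arm: Moves the arm, as the interface text tells. Its arguments: {"type":"object","properties":{"plan":{"type":"array","items":{"type":"array"}},"force":{"type":"number"}},"required":["plan"]}

```bash
ls; mkdir -p pics; python3 - <<'E'
from bench import *
import cv2
print(sense())
for n in ["scene","top","wrist"]:
    print(n,camera_info(n))
    p,d=snapshot(n); cv2.imwrite(f"pics/{n}0.png",p)
    import numpy as np; np.save(f"{n}0.npy",d); print(d.min(),d.max())
E
```

```text
pics
{'time': 0.0, 'joint_pos': array([ 6.74136796e+01,  7.51359539e+00,  8.53288122e+01, -7.09370470e-05,
        8.72596306e+01, -4.89276808e+00]), 'qd': array([-0.07936319,  0.00937897,  0.146043  ,  0.02188275, -0.04171709,
        0.03160689]), 'joint_efforts': array([ 1.99149408e-04, -5.69406581e+01, -5.00542653e+01, -1.61607145e-04,
        1.49237568e-02, -2.85123626e-06]), 'tool_pos': array([182.12020053, 571.11640508, 220.06467051]), 'tcp_rot': array([-1.79898328e+02, -8.63235975e-03,  1.62306443e+02]), 'ft_force': array([ 0.04436811,  0.20379784, -0.24366647]), 'wrist_torque': array([ 0.00094754, -0.02273454, -0.04849175]), 'finger_gap': 85.5629992683153}
scene {'fov_y': 57.13444440141269, 'cx': 247.72132799751975, 'cy': 196.04965286223674, 'origin': array([-167.43161719, -466.30326099,  675.22179747]), 'orientation': array([-125.79374816,    0.86975179,  -73.23436227])}
0.0 1859.4578
top {'fov_y': 46.08447089463546, 'cx': 256.64018911640846, 'cy': 189.03682310514208, 'origin': array([ 399.31345808, -207.10281898, 1404.65453421]), 'orientation': array([-1.70788897e+02, -2.58149700e-02, -9.00718532e+01])}
0.0 2212.9666
wrist {'fov_y': 61.28137796431715, 'cx': 256.5754599647683, 'cy': 198.01571900590037, 'origin': array([118.40144173, 591.19894121, 372.76588522]), 'orientation': array([1.64572424e+02, 7.47183618e-02, 7.23558893e+01])}
0.0 1263.1615
```

View pics/scene0.png

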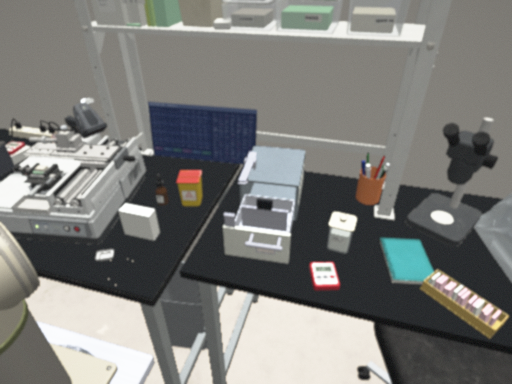

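View pics/top0.png

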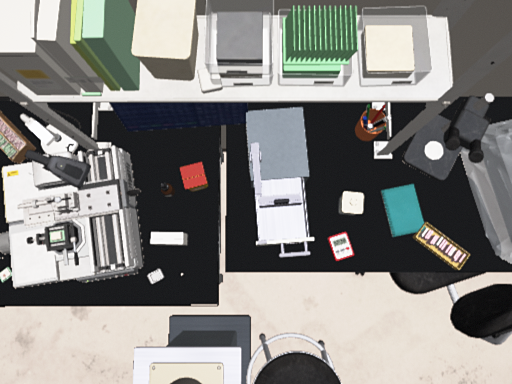

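View pics/wrist0.png

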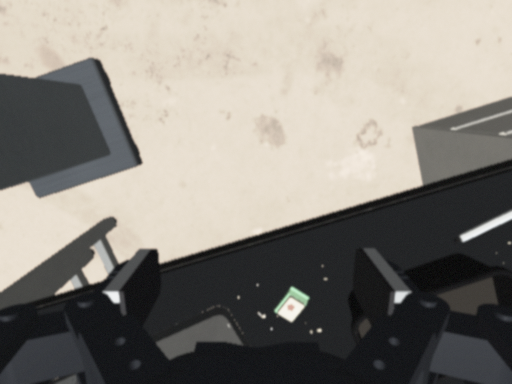

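The scene picture shows the pack at (139,221), the cabinet and open drawer around (262,215), timer at (324,275) and jar at (342,232). In the top view the pack is at (168,238), the drawer spans (255–312, 180–255) and the latch is at (255,170). The wrist view shows only bench edge and floor. Next I'll measure with depth.

```bash
cat > h.py <<'E'
from bench import *
import numpy as np, cv2
from scipy.spatial.transform import Rotation as Ro
def K(c): 
    return 192/np.tan(np.radians(c['fov_y']/2))
def cloud(c,d):
    f=K(c); v,u=np.mgrid[0:384,0:512]
    P=np.stack([(u-c['cx'])/f*d,(v-c['cy'])/f*d,d],-1)
    W=P@Ro.from_euler('xyz',c['orientation'],degrees=True).as_matrix().T+c['origin']
    W[d<=0]=np.nan
    return W
def take(n,name):
    c=camera_info(n); p,d=snapshot(n); cv2.imwrite(f"pics/{name}.png",p)
    return p,d,cloud(c,d)
def ray(c,u,v,z):
    f=K(c);R=Ro.from_euler('xyz',c['orientation'],degrees=True).as_matrix()
    r=R@np.array([(u-c['cx'])/f,(v-c['cy'])/f,1]); t=(z-c['origin'][2])/r[2]
    return c['origin']+t*r
def rect(pts):
    (cx,cy),(w,h),a=cv2.minAreaRect(np.float32(pts[:,:2])); return np.round([cx,cy,w,h,a],1)
E
python3 - <<'E'
from h import *
for n in ["top","scene"]:
    c=camera_info(n); p=cv2.imread(f"pics/{n}0.png"); W=cloud(c,np.load(f"{n}0.npy"))
    z=W[...,2]
    def rep(lab,m):
        m=m.astype(np.uint8); k,l,s,_=cv2.connectedComponentsWithStats(m)
        for i in range(1,k):
            if s[i,4]>60:
                pts=W[l==i]; print(n,lab,s[i],rect(pts),'z',np.round(np.percentile(pts[:,2],[5,50,95]),1))
    with np.errstate(all='ignore'):
        g=p.min(2); X,Y=W[...,0],W[...,1]
        box=(X>300)&(X<1100)&(Y<450)&(Y>-500)
        rep('packtop',(abs(z-87)<8)&box&(Y>100)&(g>150)); rep('roof',(abs(z-128)<6)&box&(Y<150)); 
        rep('front',(abs(z-103)<6)&box&(Y<150)&(g>120)); rep('latch',(z>140)&(z<180)&box&(Y<150))
        rep('tab',(abs(z-111)<8)&(g<70)&box&(Y<150)); rep('handle',(abs(z-95)<5)&box&(Y<150)&(g>100))
        rep('bench',(abs(z)<4)&box&(g<40))
    if n=='top':
        cv2.imwrite("pics/top_z.png",cv2.resize(p[90:290,140:380],None,fx=3,fy=3,interpolation=cv2.INTER_CUBIC))
    else: cv2.imwrite("pics/scene_z.png",cv2.resize(p[130:300,100:360],None,fx=3,fy=3,interpolation=cv2.INTER_CUBIC))
E
```

```text
top packtop [ 91 103   5  34  86] [8.270e+02 2.872e+02 1.028e+02 9.000e+00 3.000e-01] z [82.7 90.5 94.9]
top roof [ 135  108  174   74 3877] [ 729.6 -104.9  211.4  494.1    4.1] z [123.6 127.8 132.1]
top front [267 237  47   7 158] [ 460.8 -303.5   10.   132.6    4.5] z [ 99.3 102.8 106.6]
top latch [131 104 117  16 791] [827.4 -15.5  12.1 331.6   4.3] z [142.4 160.4 177.8]
top latch [250 143  12  54 427] [ 658.  -204.7   31.4  150.7   89.8] z [148.8 154.6 162.3]
top latch [127 189  14   8  78] [590.1 132.7  17.9  35.1  11.1] z [168.  175.3 178.5]
top latch [125 239   7  28 132] [426.4 145.5  74.2  11.    2.1] z [140.8 157.1 167.1]
top tab [136 115 110  10 288] [819.6 -12.    7.1 324.2   4. ] z [103.8 111.1 118.3]
top handle [279 239  31  18 137] [ 433.8 -312.2   44.8   86.4   13.5] z [90.7 94.2 98.9]
top bench [ 54 103  38  34 581] [8.562e+02 3.882e+02 1.133e+02 1.227e+02 3.000e-01] z [-3.2 -0.1  3.3]
top bench [ 226  103  127  169 9316] [ 642.2 -304.6  539.7  390.5    0. ] z [-3.3 -0.1  3.3]
top bench [   40   111   180   185 11943] [593.3 179.7 539.2 583.9  89.9] z [-3.4 -0.1  3.3
[... 990 characters left out ...]
] [ 657.9 -208.2  153.1   32.1    5.6] z [145.9 152.9 159.6]
scene latch [123 156  13   7  71] [587.3 131.3  13.7  33.9  11.3] z [162.5 170.5 176.1]
scene latch [ 80 183  22  23 207] [428.4 144.3  81.8  11.8   0.6] z [141.4 153.7 164.3]
scene tab [162 140  89  13 381] [820.   -7.2  11.5 314.9   3.9] z [103.8 111.4 118.1]
scene handle [282 143  70  11 108] [ 9.359e+02 -3.700e+02  1.260e+01  2.372e+02  5.000e-01] z [90.3 92.8 99.6]
scene handle [ 84 198  25  26  92] [429.4 142.2  14.8 107.8  89.7] z [91.7 95.7 99.3]
scene handle [223 227  67  23 392] [ 436.1 -290.4   45.1  165.5    3.8] z [90.6 93.4 99.2]
scene bench [180 271 155  37 351] [ 374.7 -306.7  385.3   16.    89.9] z [-3.5 -1.6  0.6]
```

View pics/top_z.png

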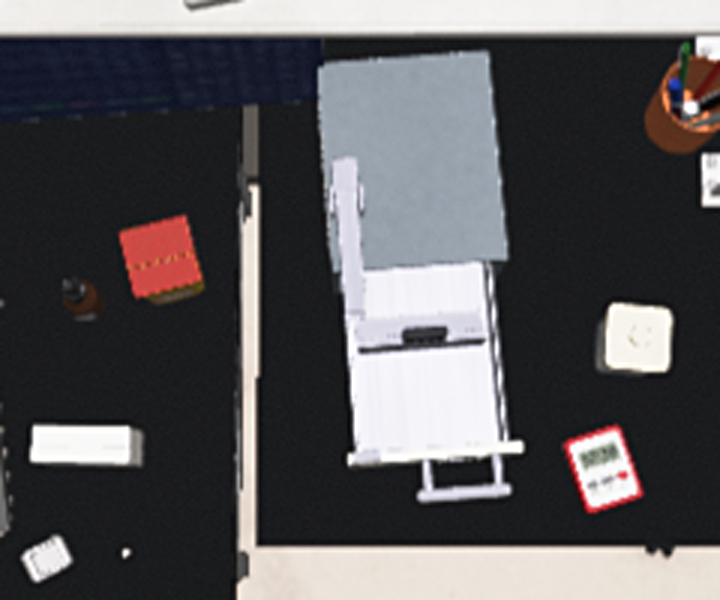

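View pics/scene_z.png

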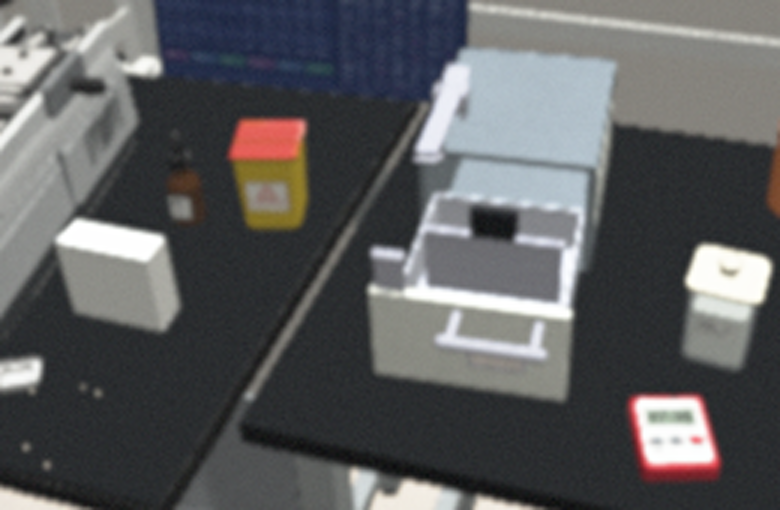

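```bash
python3 - <<'E'
from h import *
for n in ["top","scene"]:
    c=camera_info(n); p=cv2.imread(f"pics/{n}0.png"); W=cloud(c,np.load(f"{n}0.npy"))
    z=W[...,2]
    def rep(lab,m,mn=25):
        m=m.astype(np.uint8); k,l,s,_=cv2.connectedComponentsWithStats(m)
        for i in range(1,k):
            if s[i,4]>mn:
                pts=W[l==i]; print(n,lab,s[i],rect(pts),'z',np.round(np.percentile(pts[:,2],[5,50,95]),1))
    with np.errstate(all='ignore'):
        g=p.min(2); X,Y=W[...,0],W[...,1]
        rep('pack',(abs(z-87)<7)&(Y>-20)&(Y<110)&(X>380)&(X<560))
        rep('roof',(abs(z-128)<6)&(X>560)&(X<810)&(Y<-80)&(Y>-400))
        rep('front',(abs(z-103)<7)&(X<490)&(X>440)&(Y<-150)&(Y>-400))
        rep('keeper',(z>128)&(z<150)&(X<520)&(X>400)&(Y<-150)&(Y>-330),5)
        rep('latch',(z>140)&(z<180)&(X>540)&(X<800)&(Y<-130)&(Y>-330))
        rep('tab',(z>98)&(z<120)&(g<90)&(X>480)&(X<650)&(Y<-150)&(Y>-400),8)
        rep('plate',(abs(z-84)<7)&(X>480)&(X<620)&(Y<-150)&(Y>-400),8)
        rep('handle',(abs(z-94)<5)&(X>390)&(X<448)&(Y<-150)&(Y>-400))
        rep('walls',(abs(z-60)<7)&(X>450)&(X<620)&(Y<-150)&(Y>-400))
        rep('above',(z>40)&(z<160)&(X>300)&(X<900)&(Y<-100)&(Y>-560),100)
        rep('aboveL',(z>10)&(z<300)&(X>300)&(X<800)&(Y<350)&(Y>-80),60)
E
```

```text
top pack [150 232  34  13 377] [468.6  54.2  95.9  34.2  87.3] z [82.2 86.5 91. ]
top roof [ 246  120   63   62 3030] [ 725.5 -267.3  179.8  171.1    3.9] z [123.7 127.8 131.8]
top front [261 237  53   8 171] [ 459.  -294.8   12.3  150.1    4.5] z [ 99.  102.6 106.7]
top keeper [257 240  10   5  33] [ 454.6 -221.6    9.    25.5    6. ] z [139.4 142.6 146.8]
top latch [250 143  12  54 427] [ 658.  -204.7   31.4  150.7   89.8] z [148.8 154.6 162.3]
top tab [274 199  15   5  61] [ 574.  -278.4   12.1   41.     2.3] z [106.2 110.3 114.6]
top plate [288 200  15   4  43] [ 575.2 -321.2    8.    42.4    5.7] z [78.8 84.  87.9]
top plate [259 202  15   5  45] [ 569.1 -235.7    8.7   42.     4.1] z [78.9 83.2 86.5]
top handle [279 246  31  12 142] [ 429.7 -315.1   86.7   31.4   90. ] z [89.7 93.8 97.8]
top walls [303 189   6  49  59] [ 545.4 -354.6  145.4    3.9    4.4] z [54.2 58.6 64.1]
top walls [255 197   5  44  44] [ 528.6 -208.6  129.2    2.8    4.3] z [56.  58.9 62.6]
top above [357 105  17  34 300] [ 818.  -539.3   79.    41.4    0. ] z [ 47.5  89.  137. ]
top above [ 220  108   94  1
[... 1833 characters left out ...]
 3.4   48.3    4.8] z [61.8 64.8 66.7]
scene walls [280 245   9   6  34] [ 462.5 -360.9    5.7   20.4    4.5] z [54.6 61.7 66.4]
scene above [ 223  135   82  120 5559] [ 628.9 -238.2  438.   246.1    4.4] z [ 46.1 102.7 150.9]
scene above [357 153  16  42 407] [ 8.177e+02 -5.395e+02  8.090e+01  4.060e+01  2.000e-01] z [ 45.8  87.7 133. ]
scene above [328 212  28  32 663] [ 571.5 -489.4   63.    65.    85. ] z [45.5 85.  96.3]
scene aboveL [   11    93   148   152 12472] [541.9 177.7 344.5 399.2  90. ] z [ 24.4 129.8 253.8]
scene aboveL [176 171  26  33 726] [652.5 -20.4  73.8  67.5  15.1] z [17.9 75.8 94.1]
scene aboveL [155 174  13  30 240] [613.7  63.2  30.   34.2  31.6] z [15.3 47.8 98.6]
```

```bash
cat >> h.py <<'E'
def goal(x,y,z,yaw,base=None,rp=(180,0)):
    """tool-frame turn(deg rotvec) and shift(m) from measured (or base) pose"""
    s=sense(); 
    b=(s['tool_pos'],s['tcp_rot']) if base is None else (np.array(base[:3]),np.array(base[3:]))
    R=Ro.from_euler('xyz',b[1],degrees=True); T=Ro.from_euler('xyz',[rp[0],rp[1],yaw],degrees=True)
    print('turn',np.round((R.inv()*T).as_rotvec(degrees=True),2),'shift',np.round(R.inv().apply(np.array([x,y,z])-b[0])/1000,4))
def st():
    s=sense(); print('t',round(s['time'],2),'tcp',np.round(s['tool_pos'],1),np.round(s['tcp_rot'],2),'F',np.round(s['ft_force'],1),'gap',round(s['finger_gap'],1),'q',np.round(s['joint_pos'],1))
E
python3 - <<'E'
from h import *
import bench; print([x for x in dir(bench) if not x.startswith('__')])
print(globals().get('nose_length'))
for n in ["top","scene"]:
    c=camera_info(n); W=cloud(c,np.load(f"{n}0.npy")); X,Y,z=W[...,0],W[...,1],W[...,2]
    with np.errstate(all='ignore'):
        m=(z>72)&(z<100)&(Y>-20)&(Y<110)&(X>430)&(X<510)
        P=W[m]
        # mid-line fit x(y) 
        ys=np.arange(15,95,8); mid=[]
        for a in ys:
            q=P[abs(P[:,1]-a)<5]; mid.append((np.percentile(q[:,0],3)+np.percentile(q[:,0],97))/2)
        k=np.polyfit(ys,mid,1); print(n,'pack tilt deg',np.degrees(np.arctan(k[0])),np.polyval(k,54))
        for x0 in range(380,560,20):
            print(x0,[int(np.nanmax(np.where((X>=x0)&(X<x0+20)&(Y>=y0)&(Y<y0+20),z,-9))) for y0 in range(80,240,20)])
# front panel line
    m=(abs(z-102)<8)&(X<490)&(X>440)&(Y<-215)&(Y>-370)
    P=W[m]; vx=cv2.fitLine(np.float32(P[:,:2]),cv2.DIST_HUBER,0,.01,.01).ravel(); print('front',vx,np.degrees(np.arctan(-vx[0]/vx[1])),'y range',np.percentile(P[:,1],[1,99]))
    m=(abs(z-82)<8)&(X<600)&(X>550)&(Y<-215)&(Y>-345)
    P=W[m]; vx=cv2.fitLine(np.float32(P[:,:2]),cv2.DIST_HUBER,0,.01,.01).ravel(); print('plate',vx,np.degrees(np.arctan(-vx[0]/vx[1])),np.percentile(P[:,1],[1,99]))
    # roof front edge
    m=(abs(z-127)<7)&(X<720)&(X>560)&(Y<-230)&(Y>-350); P=W[m]
    for a in range(-340,-230,20):
        q=P[abs(P[:,1]-a)<8]; print('roof edge at y',a,round(np.percentile(q[:,0],1),1))
goal(182,571,420,162)
st()
E
```

```text
['PlanningError', 'camera_info', 'hand_in', 'nose_length', 'sense', 'snapshot']
17.0
top pack tilt deg 1.2531570528999325 468.1940244327215
380 [6, 5, 159, 167, 159, 142, 162, 170]
400 [5, 5, 142, 170, 158, 129, 156, 170]
420 [4, 4, 143, 169, 162, 149, 158, 169]
440 [93, 87, 117, 169, 166, 155, 150, 168]
460 [91, 90, 6, 171, 168, 154, 132, 157]
480 [91, 84, 5, 169, 168, 157, 130, 157]
500 [5, 4, 6, 169, 168, 159, 131, 155]
520 [8, 7, 5, 143, 196, 197, 197, 200]
540 [5, 6, 6, 189, 198, 200, 197, 199]
front [ 8.1054680e-02 -9.9670964e-01  4.6005017e+02 -3.0113065e+02] 4.6491914 y range [-369.2517926  -225.46021325]
plate [ 6.9657452e-02 -9.9757099e-01  5.7152826e+02 -2.7970059e+02] 3.9943123 [-341.75676364 -217.81711189]
roof edge at y -340 641.0
roof edge at y -320 641.0
roof edge at y -300 638.4
roof edge at y -280 638.4
roof edge at y -260 636.0
roof edge at y -240 635.3
scene pack tilt deg 0.5232315044303794 467.8737582654001
380 [12, 0, 163, 165, 158, 141, 157, 165]
400 [1, 2, 163, 164, 152, -9, 152, 164]
420 [1, 0, 135, 165, 152, -9, 154, 165]
440 [86, 86, 122, 164, 165, 150, 152, 165]
460 [87, 85, 1, 165, 164, 151, 146, 158]
480 [87, -9, 1, 165, 165, 152, 125, 153]
500 [-9, -9, -9, 164, 165, 151, -9, 152]
520 [-9, -9, -9, 164, 191, 192, 193, 193]
540 [-9, -9, -9, 185, 193, 196, 193, 195]
front [ 7.7108853e-02 -9.9702269e-01  4.5707806e+02 -2.9021783e+02] 4.4224014 y range [-368.4466157  -216.96157571]
plate [ 7.8992791e-02 -9.9687517e-01  5.7003632e+02 -2.8070578e+02] 4.5306735 [-343.84036104 -216.80061634]
roof edge at y -340 641.5
roof edge at y -320 639.3
roof edge at y -300 638.0
roof edge at y -280 637.5
roof edge at y -260 634.1
roof edge at y -240 633.6
turn [-0.08 -0.    0.31] shift [ 1.000e-04 -6.000e-04 -1.997e-01]
t 0.15 tcp [182.2 571.2 220.3] [-1.7992e+02 -1.0000e-02  1.6231e+02] F [0.9 0.1 1. ] gap 85.6 q [67.4  7.5 85.3 -0.  87.3 -4.9]
```

```bash
python3 - <<'E'
from h import *
goal(468,52,420,89); goal(468,52,180,89)
E
```

```text
turn [-7.000e-02  5.000e-02  7.331e+01] shift [-0.4301 -0.4081 -0.1992]
turn [-7.000e-02  5.000e-02  7.331e+01] shift [-0.4301 -0.4077  0.0408]
```

Emit:
jog_arm:
  plan:
    - [[0, 0, 0], [0, 0, -0.06], 1]
    - [[0, 0, 0], [0, 0, -0.12], 1]
    - [[0, 0, 5], [0, 0, -0.18], 1]
    - [[0, 0, 73.3], [-0.43, -0.408, -0.199], 1]
    - [[0, 0, 73.3], [-0.43, -0.408, -0.199], 1]
    - [[0, 0, 73.3], [-0.43, -0.408, -0.199], 1]
    - [[0, 0, 73.3], [-0.43, -0.408, -0.199], 1]
    - [[0, 0, 73.3], [-0.43, -0.408, -0.199], 1]
    - [[0, 0, 73.3], [-0.43, -0.408, -0.199], 1]
    - [[0, 0, 73.3], [-0.43, -0.408, -0.199], 1]
    - [[0, 0, 73.3], [-0.43, -0.408, -0.199], 1]
    - [[0, 0, 73.3], [-0.43, -0.408, -0.199], 1]

```text
time: 1.65
tool_pos: [453.8, 77.1, 419.1]
tcp_rot: [180.0, -0.0, 89.0]
ft_force: [0.7, 1.0, -0.6]
finger_gap: 85.5
```

Emit:
jog_arm:
  plan:
    - [[0, 0, 0], [0, 0, 0], 1]
    - [[0, 0, 0], [0, 0, 0], 1]
    - [[0, 0, 0], [0, 0, 0], 1]
    - [[0, 0, 0], [0, 0, 0], 1]

```text
time: 2.15
tool_pos: [452.9, 80.2, 419.3]
tcp_rot: [180.0, -0.0, 89.1]
ft_force: [0.1, 1.0, -0.7]
finger_gap: 85.1
```

```bash
python3 - <<'E'
from h import *
st(); goal(468,52,200,89)
p,d,W=take('wrist','wrist1')
E
```

```text
t 2.15 tcp [452.9  80.2 419.3] [ 1.7998e+02 -1.0000e-02  8.9140e+01] F [ 0.1  1.  -0.7] gap 85.1 q [  3.6 -13.7  85.1   0.  108.5   4.5]
turn [ 0.02 -0.01  0.14] shift [-0.028   0.0154  0.2193]
```

View pics/wrist1.png

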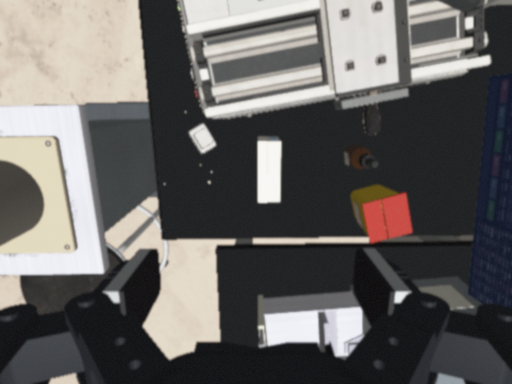

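The wrist view shows the pack's top from (258,137) to (281,204), nearly square to the image, with the red jar-like box and bottle well clear.

```bash
python3 - <<'E'
from h import *
c=camera_info('wrist'); p,d,W=take('wrist','wrist1b')
X,Y,z=W[...,0],W[...,1],W[...,2]
with np.errstate(all='ignore'):
    m=((z>80)&(z<95)&(X>420)&(X<520)&(Y>-10)&(Y<115)&(p.min(2)>190)).astype(np.uint8)
k,l,s,_=cv2.connectedComponentsWithStats(m); i=1+np.argmax(s[1:,4]); ys,xs=np.nonzero(l==i)
print(s[i],rect(W[l==i]),np.median(z[l==i]))
r=cv2.minAreaRect(np.float32(np.c_[xs,ys])); print(r)
print([np.round(ray(c,u,v,87)[:2],1) for u,v in cv2.boxPoints(r)])
goal(468,52,200,89)
E
```

```text
[ 258  141   23   61 1352] [471.9  54.1  92.6  33.1  89.2] 86.52980548536462
((269.0, 171.0), (60.0, 22.0), 90.0)
[array([456. , 100.7]), array([488.6, 100.2]), array([489. ,   7.8]), array([454.8,   8.3])]
turn [ 0.02 -0.    0.12] shift [-0.0277  0.0154  0.2193]
```

Emit:
jog_arm:
  plan:
    - [[0, 0, 0], [-0.014, 0.008, 0.05], 1]
    - [[0, 0, 0], [-0.028, 0.017, 0.1], 1]
    - [[0, 0, 0], [-0.028, 0.017, 0.15], 1]
    - [[0, 0, 0], [-0.028, 0.017, 0.2], 1]
    - [[0, 0, 0], [-0.028, 0.017, 0.219], 1]
    - [[0, 0, 0], [-0.028, 0.017, 0.219], 1]
    - [[0, 0, 0], [-0.028, 0.017, 0.219], 1]
    - [[0, 0, 0], [-0.028, 0.017, 0.219], 1]

```text
time: 3.25
tool_pos: [471.2, 50.8, 202.5]
tcp_rot: [179.8, -0.0, 89.0]
ft_force: [-0.1, -0.5, 0.0]
finger_gap: 85.3
```

```bash
python3 - <<'E'
from h import *
st(); goal(470,52,64,89)
p,d,W=take('wrist','wrist2')
E
```

```text
t 3.25 tcp [471.2  50.8 202.5] [ 1.7978e+02 -1.0000e-02  8.9020e+01] F [-0.1 -0.5  0. ] gap 85.3 q [ -0.  -12.2 106.3   0.   85.6   0.9]
turn [ 0.22 -0.01  0.01] shift [ 0.0012 -0.0017  0.1385]
```

View pics/wrist2.png

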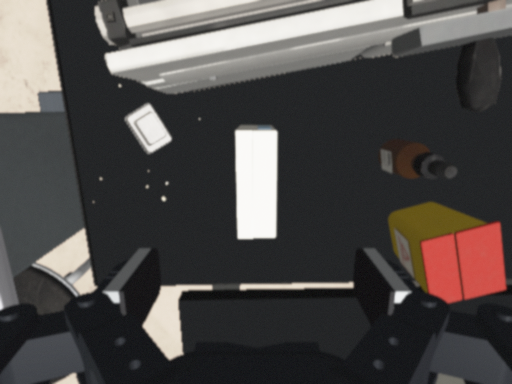

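The pack's top sits at (236–277,127–238), midway between the finger pads at u≈110 and 400, so the alignment is good. I'll descend and grip.

Emit:
jog_arm:
  plan:
    - [[0, 0, 0], [0, 0, 0.04], 1]
    - [[0, 0, 0], [0, 0, 0.08], 1]
    - [[0, 0, 0], [0, 0, 0.11], 1]
    - [[0, 0, 0], [0, 0, 0.138], 1]
    - [[0, 0, 0], [0, 0, 0.138], 1]
    - [[0, 0, 0], [0, 0, 0.138], 1]
    - [[0, 0, 0], [0, 0, 0.138], -0.6]
    - [[0, 0, 0], [0, 0, 0.138], -0.6]
    - [[0, 0, 0], [0, 0, 0.138], -0.6]
    - [[0, 0, 0], [0, 0, 0.138], -0.6]
    - [[0, 0, 0], [0, 0, 0.138], -0.6]
    - [[0, 0, 0], [0, 0, 0.138], -0.6]
  force: 30

```text
time: 4.8
tool_pos: [470.4, 50.7, 62.9]
tcp_rot: [179.9, -0.0, 89.0]
ft_force: [-0.6, -0.7, 6.1]
finger_gap: 33.6
```

```bash
python3 - <<'E'
from h import *
st()
E
```

```text
t 4.8 tcp [470.4  50.7  62.9] [179.93  -0.    89.01] F [-0.6 -0.7  6.1] gap 33.6 q [-1.000e-01 -4.400e+00  1.146e+02 -0.000e+00  6.980e+01  9.000e-01]
```

Emit:
jog_arm:
  plan:
    - [[0, 0, 0], [0, 0, -0.02], -0.6]
    - [[0, 0, 0], [0, 0, -0.05], -0.6]
    - [[0, 0, 0], [0, 0, -0.09], -0.6]
    - [[0, 0, 0], [0, 0, -0.13], -0.6]
    - [[0, 0, 0], [0, 0, -0.17], -0.6]
    - [[0, 0, 0], [0, 0, -0.2], -0.6]
    - [[0, 0, 0], [0, 0, -0.2], -0.6]
    - [[0, 0, 0], [0, 0, -0.2], -0.6]

```text
time: 5.8
tool_pos: [469.0, 50.8, 260.0]
tcp_rot: [-179.8, 0.0, 89.0]
ft_force: [-0.0, 0.6, -3.3]
finger_gap: 33.6
```

```bash
python3 - <<'E'
from h import *
st(); goal(511.9,-287.6,264,94.45)
E
```

```text
t 5.8 tcp [469.   50.8 260. ] [-179.84    0.     89.01] F [-0.   0.6 -3.3] gap 33.6 q [-1.000e-01 -1.340e+01  1.014e+02  0.000e+00  9.220e+01  9.000e-01]
turn [-0.16 -0.01 -5.44] shift [-0.3376  0.0488 -0.0041]
```

Emit:
jog_arm:
  plan:
    - [[0, 0, 0], [-0.03, 0.005, 0], -0.6]
    - [[0, 0, -1], [-0.075, 0.011, 0], -0.6]
    - [[0, 0, -2], [-0.125, 0.018, 0], -0.6]
    - [[0, 0, -3], [-0.175, 0.025, 0], -0.6]
    - [[0, 0, -4], [-0.225, 0.032, 0], -0.6]
    - [[0, 0, -5], [-0.275, 0.039, 0], -0.6]
    - [[0, 0, -5.4], [-0.315, 0.045, 0], -0.6]
    - [[0, 0, -5.4], [-0.338, 0.049, 0], -0.6]
    - [[0, 0, -5.4], [-0.338, 0.049, 0], -0.6]
    - [[0, 0, -5.4], [-0.338, 0.049, 0], -0.6]
    - [[0, 0, -5.4], [-0.338, 0.049, 0], -0.6]
    - [[0, 0, -5.4], [-0.338, 0.049, 0], -0.6]

```text
time: 7.3
tool_pos: [513.0, -287.3, 262.2]
tcp_rot: [180.0, 0.0, 94.5]
ft_force: [-0.4, 0.4, -3.5]
finger_gap: 33.7
```

```bash
python3 - <<'E'
from h import *
st(); goal(511.9,-287.6,150,94.45)
take('wrist','wrist3')
p,d,W=take('scene','scene3'); cv2.imwrite("pics/scene3z.png",cv2.resize(p[110:290,180:380],None,fx=4,fy=3.3,interpolation=cv2.INTER_CUBIC)[:600])
E
```

```text
t 7.3 tcp [ 513.  -287.3  262.2] [179.99   0.    94.47] F [-0.4  0.4 -3.5] gap 33.7 q [-34.2   4.8  83.8   0.   91.3 -38.7]
turn [0.01 0.   0.02] shift [-0.0002 -0.0012  0.1122]
```

View pics/wrist3.png

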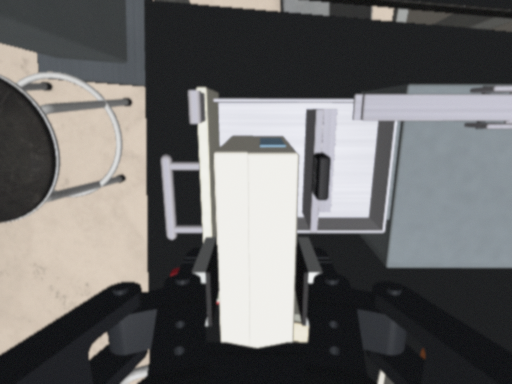

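View pics/scene3z.png

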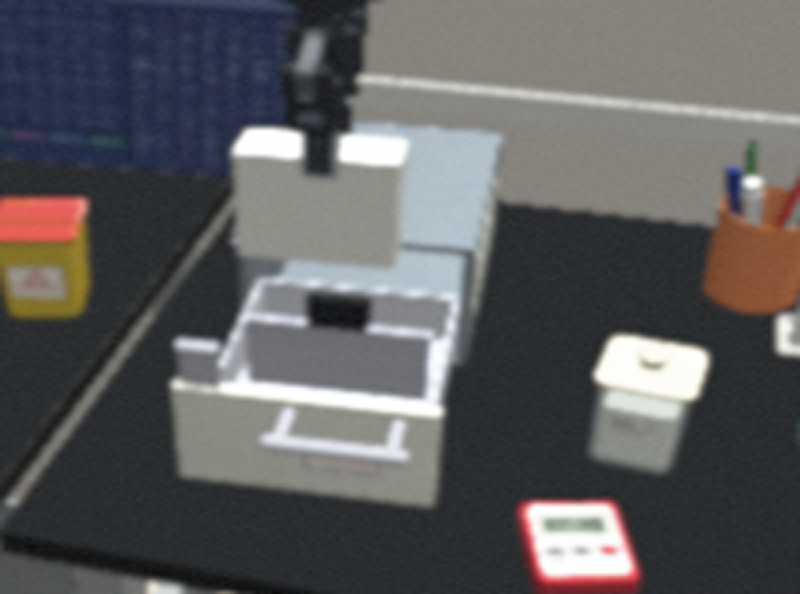

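The wrist view shows the pack (218–300,140–345) square to the drawer, the front panel at u≈200–215 and the follower at u≈305–335. I'll measure both from this camera, since it is tied to the hand.

```bash
python3 - <<'E'
from h import *
c=camera_info('wrist'); p,d,W=take('wrist','wrist3b')
a=np.radians(4.45); S=W[...,0]*np.cos(a)+W[...,1]*np.sin(a); T=-W[...,0]*np.sin(a)+W[...,1]*np.cos(a); z=W[...,2]
g=p.min(2)
def r(lab,m):
    if m.sum()>5: print(lab,m.sum(),'S',np.round(np.percentile(S[m],[2,50,98]),1),'T',np.round(np.percentile(T[m],[2,50,98]),1),'z',np.round(np.median(z[m]),1))
with np.errstate(all='ignore'):
    r('front',(abs(z-103)<3)&(S>415)&(S<460)&(T>-400)&(T<-200))
    r('plate',(abs(z-84)<3)&(S>520)&(S<580)&(T>-390)&(T<-250))
    r('tab',(abs(z-111)<3)&(S>520)&(S<580)&(T>-390)&(T<-250))
    r('wallL',(abs(z-60)<4)&(S>450)&(S<520)&(T>-270)&(T<-230))
    r('wallR',(abs(z-60)<4)&(S>530)&(S<600)&(T>-410)&(T<-370))
    r('keeper',(abs(z-140)<8)&(S>400)&(S<460)&(T>-300)&(T<-200))
    r('packbot/top',(z>200)&(z<310)&(g>170)&(S>450)&(S<530))
    r('handle',(abs(z-93)<5)&(S>380)&(S<415)&(T>-420)&(T<-200))
    r('latch',(z>145)&(z<175)&(S>500)&(T>-290)&(T<-200))
tp=sense()['tool_pos']; print('tcp S,T',tp[0]*np.cos(a)+tp[1]*np.sin(a),-tp[0]*np.sin(a)+tp[1]*np.cos(a))
E
```

```text
front 1316 S [433.7 439.1 443.3] T [-386.4 -319.7 -242.6] z 102.7
plate 647 S [547.5 551.  555.3] T [-386.7 -298.4 -261.1] z 83.9
tab 534 S [547.7 553.  558.9] T [-344.9 -323.8 -303.7] z 110.6
wallL 201 S [451.2 484.8 518.3] T [-252.2 -251.2 -250.1] z 60.0
wallR 181 S [537.8 567.4 598.4] T [-399.4 -397.4 -374.6] z 59.6
keeper 418 S [433.9 439.3 443.3] T [-271.3 -257.9 -245.8] z 142.1
packbot/top 14988 S [473.2 489.3 505.6] T [-364.4 -315.7 -278. ] z 285.9
handle 1058 S [393.8 400.5 413.6] T [-390.6 -346.1 -306.6] z 94.1
latch 4653 S [568.5 631.6 685.7] T [-272.7 -258.6 -245.4] z 153.9
tcp S,T 489.1962137141003 -326.647382817962
```

Emit:
jog_arm:
  plan:
    - [[0, 0, 0], [0, 0, 0.03], -0.6]
    - [[0, 0, 0], [0, 0, 0.06], -0.6]
    - [[0, 0, 0], [0, 0, 0.09], -0.6]
    - [[0, 0, 0], [0, 0, 0.12], -0.6]
    - [[0, 0, 0], [0, 0, 0.15], -0.6]
    - [[0, 0, 0], [0, 0, 0.17], -0.6]
    - [[0, 0, 0], [0, 0, 0.18], -0.6]
    - [[0, 0, 0], [0, 0, 0.185], -0.6]
    - [[0, 0, 0], [0, 0, 0.185], -0.6]
    - [[0, 0, 0], [0, 0, 0.185], -0.6]

```text
time: 8.7
tool_pos: [513.6, -288.5, 78.2]
tcp_rot: [179.9, 0.1, 94.4]
ft_force: [-0.1, 0.9, -2.7]
finger_gap: 33.7
```

```bash
python3 - <<'E'
from h import *
st()
p,d,W=take('scene','scene4'); cv2.imwrite("pics/scene4z.png",cv2.resize(p[110:290,180:380],None,fx=4,fy=3.3,interpolation=cv2.INTER_CUBIC)[:600])
E
```

```text
t 8.7 tcp [ 513.6 -288.5   78.2] [1.7992e+02 6.0000e-02 9.4410e+01] F [-0.1  0.9 -2.7] gap 33.7 q [-34.3  12.1  95.5   0.   72.3 -38.7]
```

View pics/scene4z.png

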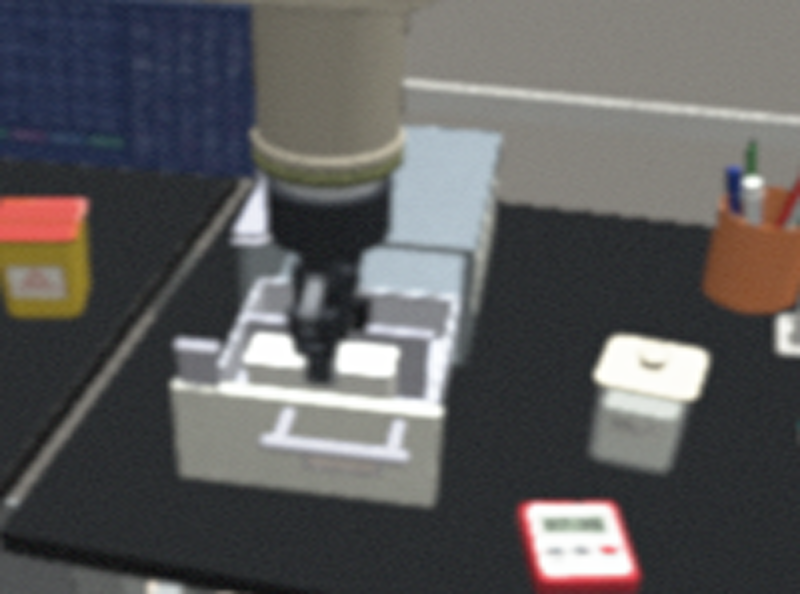

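The pack hangs inside the drawer clear of front and follower (scene crop 245–400,335–395). I'll lower the last 5 mm and release partway.

Emit:
jog_arm:
  plan:
    - [[0, 0, 0], [0, 0, 0.003], -0.6]
    - [[0, 0, 0], [0, 0, 0.0055], -0.6]
    - [[0, 0, 0], [0, 0, 0.0055], -0.6]
    - [[0, 0, 0], [0, 0, 0.0055], -0.6]

```text
time: 9.25
tool_pos: [513.7, -288.3, 72.9]
tcp_rot: [179.9, 0.1, 94.4]
ft_force: [0.1, 3.1, 5.4]
finger_gap: 33.6
```

Emit:
jog_arm:
  plan:
    - [[0, 0, 0], [0, 0, 0], -0.1]
    - [[0, 0, 0], [0, 0, 0], 0]
    - [[0, 0, 0], [0, 0, 0], 0.1]
    - [[0, 0, 0], [0, 0, 0], 0.1]
    - [[0, 0, 0], [0, 0, 0], 0.1]
    - [[0, 0, 0], [0, 0, 0], 0.1]

```text
time: 10.0
tool_pos: [512.9, -288.1, 71.6]
tcp_rot: [-180.0, -0.0, 94.4]
ft_force: [-0.6, 0.0, -0.4]
finger_gap: 47.0
```

```bash
python3 - <<'E'
from h import *
st()
E
```

```text
t 10.0 tcp [ 512.9 -288.1   71.6] [-180.     -0.     94.41] F [-0.6  0.  -0.4] gap 47.0 q [-34.3  12.5  95.8  -0.   71.7 -38.7]
```

Released. I'll retreat straight up and look.

Emit:
jog_arm:
  plan:
    - [[0, 0, 0], [0, 0, -0.015], 0.1]
    - [[0, 0, 0], [0, 0, -0.04], 0.1]
    - [[0, 0, 0], [0, 0, -0.08], 0.1]
    - [[0, 0, 0], [0, 0, -0.12], 0.1]
    - [[0, 0, 0], [0, 0, -0.16], 0.1]
    - [[0, 0, 0], [0, 0, -0.19], -1]
    - [[0, 0, 0], [0, 0, -0.19], -1]
    - [[0, 0, 0], [0, 0, -0.19], -1]

```text
time: 11.0
tool_pos: [512.7, -287.9, 261.4]
tcp_rot: [-180.0, -0.0, 94.4]
ft_force: [-1.0, -0.2, -0.2]
finger_gap: -0.1
```

```bash
cat >> h.py <<'E'
A=np.radians(4.45)
def meas(name):
    p,d,W=take('wrist',name)
    S=W[...,0]*np.cos(A)+W[...,1]*np.sin(A); T=-W[...,0]*np.sin(A)+W[...,1]*np.cos(A); z=W[...,2]; g=p.min(2)
    def r(lab,m):
        if m.sum()>5: print(lab,m.sum(),'S',np.round(np.percentile(S[m],[2,50,98]),1),'T',np.round(np.percentile(T[m],[2,50,98]),1),'z',np.round(np.median(z[m]),1), rect(np.c_[S[m],T[m]]))
    with np.errstate(all='ignore'):
        r('front',(abs(z-103)<3)&(S>415)&(S<460)&(T>-400)&(T<-200))
        r('pack',(abs(z-97)<3)&(S>450)&(S<540)&(T>-385)&(T<-262)&(g>100))
        r('plate',(abs(z-84)<3)&(S>460)&(S<580)&(T>-390)&(T<-250))
        r('tab',(abs(z-111)<3)&(S>460)&(S<580)&(T>-390)&(T<-250)&(g<100))
        r('keeper',(abs(z-140)<8)&(S>400)&(S<460)&(T>-300)&(T<-200))
        r('handle',(abs(z-93)<5)&(S>380)&(S<415)&(T>-420)&(T<-200))
        r('roof',(abs(z-128)<4)&(S>580)&(S<680)&(T>-380)&(T<-300))
    tp=sense()['tool_pos']; print('tcp S,T',np.round([tp[0]*np.cos(A)+tp[1]*np.sin(A),-tp[0]*np.sin(A)+tp[1]*np.cos(A)],1))
def ST(s,t): return s*np.cos(A)-t*np.sin(A), s*np.sin(A)+t*np.cos(A)
E
python3 - <<'E'
from h import *
st(); meas('wrist5')
E
```

```text
t 11.0 tcp [ 512.7 -287.9  261.4] [-1.7999e+02 -1.0000e-02  9.4410e+01] F [-1.  -0.2 -0.2] gap -0.1 q [-34.3   4.9  83.9  -0.   91.3 -38.7]
front 1417 S [434.1 439.6 443.8] T [-396.7 -324.5 -242.9] z 102.7 [ 438.9 -320.5  158.9   10.2   90. ]
pack 3197 S [474.6 490.7 507.8] T [-369.7 -321.9 -279. ] z 96.4 [ 491.1 -325.    94.1   34.4   90. ]
plate 678 S [502.2 551.2 555.8] T [-386.7 -297.5 -261.4] z 83.8 [ 538.2 -328.2   69.8  124.6   15.8]
tab 489 S [548.2 553.1 558.6] T [-342.8 -322.8 -303.9] z 110.7 [ 553.4 -323.5   40.8   11.1   89.4]
keeper 410 S [434.5 439.7 443.8] T [-270.8 -258.1 -245.9] z 142.1 [ 4.389e+02 -2.587e+02  1.000e+01  2.570e+01  2.000e-01]
handle 1049 S [394.1 401.  413.7] T [-390.2 -346.  -306.5] z 94.2 [ 404.1 -349.5   90.    21.8   89.9]
roof 6033 S [616.1 647.1 678.9] T [-378.3 -338.  -301.5] z 128.0 [ 647.6 -340.1   79.7   64.9   90. ]
tcp S,T [ 488.5 -326.6]
```

View pics/wrist5.png

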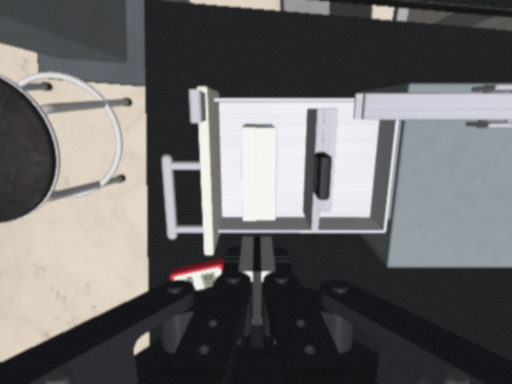

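The pack stands upright at x≈47 mm behind the inner front face, centred in y within about 2 mm, parallel within 0.5°. Wrist picture: pack (243–277,125–220), follower tab at (321,177). Next: closed fingers behind the tab.

Emit:
jog_arm:
  plan:
    - [[0, 0, 0], [-0.003, 0.04, 0], -1]
    - [[0, 0, 0], [-0.003, 0.08, 0], -1]
    - [[0, 0, 0], [-0.003, 0.095, 0.02], -1]
    - [[0, 0, 0], [-0.003, 0.095, 0.06], -1]
    - [[0, 0, 0], [-0.003, 0.095, 0.09], -1]
    - [[0, 0, 0], [-0.003, 0.095, 0.09], -1]
    - [[0, 0, 0], [-0.003, 0.095, 0.09], -1]

```text
time: 11.92
tool_pos: [607.9, -283.9, 172.2]
tcp_rot: [180.0, 0.0, 94.4]
ft_force: [-0.5, -0.6, 0.1]
finger_gap: 0.1
```

```bash
python3 - <<'E'
from h import *
st(); meas('wrist6')
E
```

```text
t 11.93 tcp [ 607.9 -283.9  172.2] [179.99   0.    94.4 ] F [-0.5 -0.6  0.1] gap 0.1 q [-29.4  19.8  76.1  -0.   84.1 -33.8]
front 3041 S [434.7 440.8 444.2] T [-395.9 -316.9 -243.2] z 102.6 [ 439.2 -320.3  159.3   11.1   90. ]
pack 5989 S [475.  491.6 508.1] T [-369.4 -321.1 -279.1] z 96.4 [ 491.3 -325.1   35.5   94.7    0. ]
plate 1379 S [506.4 551.2 556.1] T [-386.4 -297.8 -261.7] z 83.8 [ 534.9 -328.5   70.5  126.9   12.5]
tab 935 S [549.4 554.8 559.8] T [-343.5 -323.  -303.6] z 110.6 [ 554.7 -323.9   42.7   11.2   89.3]
keeper 310 S [441.4 443.3 444.6] T [-271.2 -262.7 -248.1] z 137.1 [ 442.9 -258.9   24.8    4.    89.9]
handle 2052 S [395.7 402.4 413.5] T [-390.3 -346.8 -306.7] z 93.8 [ 404.7 -349.1   20.6   89.8    0. ]
roof 11398 S [616.6 648.1 678.8] T [-377.2 -336.5 -301.3] z 127.9 [ 647.8 -340.    80.    64.4   90. ]
tcp S,T [ 584.6 -330.5]
```

View pics/wrist6.png

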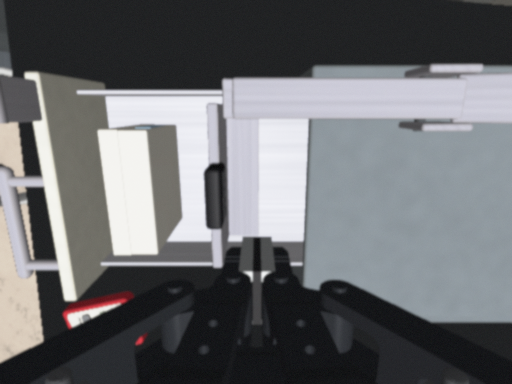

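The fingers (u≈240–275) stand between the tab (205–223) and the roof edge (u≈305). I'll lower them, then push.

Emit:
jog_arm:
  plan:
    - [[0, 0, 0], [0, 0, 0.03], -1]
    - [[0, 0, 0], [0, 0, 0.055], -1]
    - [[0, 0, 0], [0, 0, 0.066], -1]
    - [[0, 0, 0], [0, 0, 0.066], -1]
    - [[0, 0, 0], [0, 0, 0.066], -1]

```text
time: 12.6
tool_pos: [608.8, -284.4, 107.6]
tcp_rot: [179.9, 0.1, 94.4]
ft_force: [-0.1, 0.2, 0.1]
finger_gap: -0.2
```

Emit:
jog_arm:
  plan:
    - [[0, 0, 0], [0, -0.003, 0], -1]
    - [[0, 0, 0], [0, -0.006, 0], -1]
    - [[0, 0, 0], [0, -0.009, 0], -1]
    - [[0, 0, 0], [0, -0.012, 0], -1]
    - [[0, 0, 0], [0, -0.016, 0], -1]
    - [[0, 0, 0], [0, -0.02, 0], -1]
    - [[0, 0, 0], [0, -0.024, 0], -1]
    - [[0, 0, 0], [0, -0.028, 0], -1]
    - [[0, 0, 0], [0, -0.032, 0], -1]
    - [[0, 0, 0], [0, -0.036, 0], -1]

```text
time: 13.85
tool_pos: [571.7, -286.6, 105.7]
tcp_rot: [180.0, 0.0, 94.4]
ft_force: [-0.4, -0.3, -0.1]
finger_gap: 0.3
```

```bash
python3 - <<'E'
from h import *
st(); meas('wrist7')
E
```

```text
t 13.85 tcp [ 571.7 -286.6  105.7] [180.     0.    94.41] F [-0.4 -0.3 -0.1] gap 0.3 q [-31.2  17.9  85.5  -0.   76.5 -35.6]
front 5345 S [434.6 441.  444.2] T [-380.3 -307.4 -242.7] z 102.5 [ 439.1 -313.4  145.9   11.4   89.9]
pack 9877 S [475.  490.8 508. ] T [-359.8 -314.9 -278.8] z 96.4 [ 4.913e+02 -3.228e+02  3.490e+01  9.100e+01  3.000e-01]
plate 1659 S [491.  550.9 555.9] T [-353.3 -284.7 -260.6] z 83.8 [ 529.8 -306.4   81.    92.9   20.8]
tab 1084 S [548.3 554.4 559.4] T [-327.7 -313.7 -303.1] z 110.5 [ 553.8 -315.9   11.4   27.4    1.2]
handle 1404 S [398.7 403.8 414.5] T [-391.5 -373.9 -312.3] z 92.7 [ 409.8 -352.9   83.8   17.1   83. ]
roof 14248 S [615.9 640.  665.5] T [-371.7 -332.3 -301.2] z 127.9 [ 638.5 -340.8   50.2   89.    11.8]
tcp S,T [ 547.4 -330.1]
```

View pics/wrist7.png

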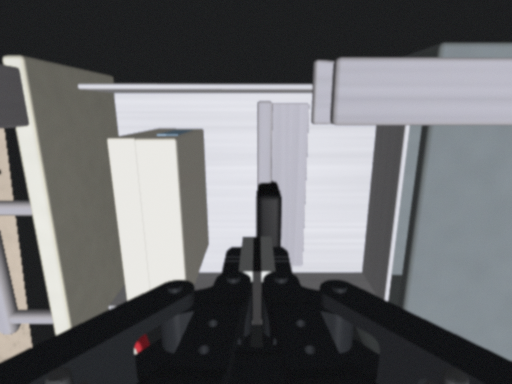

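The tab at (257–280,182–240) hasn't moved and no force shows, although the fingers seem to overlap it. I'll check the fingertip depth.

```bash
python3 - <<'E'
from h import *
p,d,W=take('wrist','wrist7b')
for v in range(176,330,8):
    print(v,[tuple(np.round([W[v,u,0]*np.cos(A)+W[v,u,1]*np.sin(A),-W[v,u,0]*np.sin(A)+W[v,u,1]*np.cos(A),W[v,u,2]]).tolist()) for u in (246,257,268,290)])
for n in('top','scene'):
    p,d,W=take(n,n+'7'); 
    cv2.imwrite(f"pics/{n}7z.png",cv2.resize(p[100:280,180:380],None,fx=4,fy=3.3,interpolation=cv2.INTER_CUBIC)[:600])
st()
E
```

```text
176 [(539.0, -314.0, 8.0), (548.0, -314.0, 9.0), (554.0, -299.0, 85.0), (573.0, -313.0, 14.0)]
184 [(539.0, -320.0, 10.0), (548.0, -321.0, 9.0), (554.0, -302.0, 89.0), (574.0, -320.0, 14.0)]
192 [(539.0, -327.0, 9.0), (548.0, -307.0, 89.0), (553.0, -303.0, 105.0), (574.0, -326.0, 13.0)]
200 [(539.0, -334.0, 10.0), (548.0, -308.0, 101.0), (553.0, -305.0, 112.0), (574.0, -333.0, 13.0)]
208 [(539.0, -340.0, 9.0), (548.0, -312.0, 102.0), (553.0, -309.0, 111.0), (574.0, -339.0, 14.0)]
216 [(539.0, -347.0, 10.0), (548.0, -316.0, 101.0), (553.0, -313.0, 110.0), (574.0, -345.0, 15.0)]
224 [(539.0, -353.0, 11.0), (548.0, -321.0, 100.0), (553.0, -317.0, 110.0), (574.0, -352.0, 13.0)]
232 [(539.0, -361.0, 10.0), (548.0, -325.0, 102.0), (553.0, -321.0, 112.0), (575.0, -359.0, 14.0)]
240 [(543.0, -321.0, 122.0), (548.0, -320.0, 124.0), (553.0, -320.0, 124.0), (575.0, -366.0, 14.0)]
248 [(543.0, -320.0, 132.0), (548.0, -320.0, 132.0), (552.0, -320.0, 133.0), (575.0, -373.0, 14.0)]
256 [(543.0, -320.0, 140.0), (548.0, -320.0, 140.0), (552.0, -320.0, 140.0), (575.0, -380.0, 14.0)]
264 [(544.0, -321.
[... 311 characters left out ...]
), (548.0, -326.0, 154.0), (551.0, -318.0, 167.0), (558.0, -318.0, 166.0)]
296 [(544.0, -320.0, 169.0), (548.0, -330.0, 153.0), (551.0, -319.0, 170.0), (558.0, -319.0, 170.0)]
304 [(545.0, -319.0, 174.0), (548.0, -333.0, 154.0), (551.0, -319.0, 174.0), (557.0, -314.0, 183.0)]
312 [(545.0, -322.0, 174.0), (548.0, -337.0, 153.0), (551.0, -321.0, 175.0), (556.0, -314.0, 185.0)]
320 [(544.0, -332.0, 164.0), (548.0, -340.0, 153.0), (551.0, -323.0, 177.0), (556.0, -314.0, 189.0)]
328 [(544.0, -335.0, 165.0), (548.0, -460.0, -1.0), (551.0, -334.0, 166.0), (556.0, -314.0, 192.0)]
t 14.05 tcp [ 572.  -286.6  105.7] [179.99   0.    94.4 ] F [0.4 0.5 0.1] gap 0.1 q [-31.2  17.9  85.5   0.   76.6 -35.6]
```

View pics/scene7z.png

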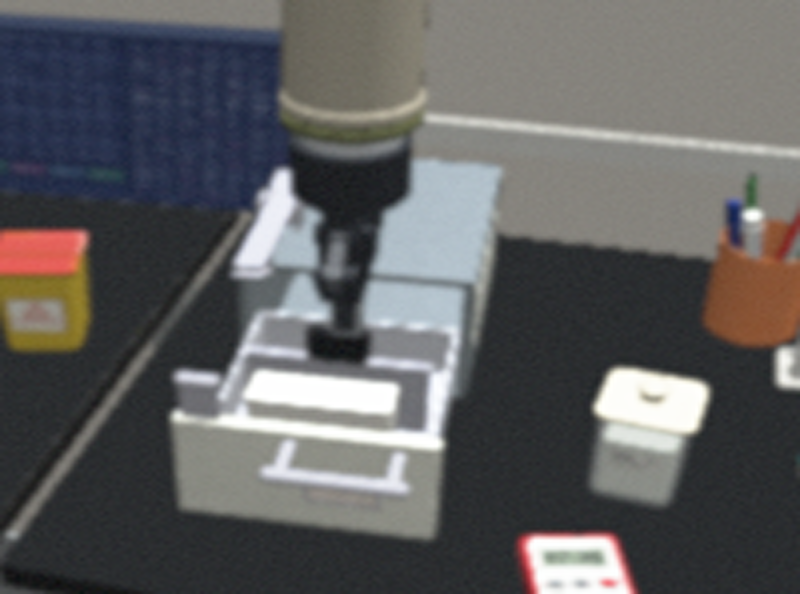

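```bash
python3 - <<'E'
from h import *
p,d,W=take('scene','scene8')
S=W[...,0]*np.cos(A)+W[...,1]*np.sin(A); T=-W[...,0]*np.sin(A)+W[...,1]*np.cos(A); z=W[...,2]
for v in range(170,214,2):
    print(v,[(int(S[v,u]),int(T[v,u]),int(z[v,u]),int(p[v,u].mean())) for u in range(258,275,2) if np.isfinite(z[v,u])])
cv2.imwrite("pics/scene8z.png",cv2.resize(p[160:230,220:320],None,fx=8,fy=8,interpolation=cv2.INTER_NEAREST))
E
```

```text
170 [(527, -311, 217, 123), (512, -319, 227, 36), (508, -324, 231, 53), (511, -329, 229, 77), (508, -334, 232, 67), (511, -338, 230, 45), (526, -341, 221, 48), (530, -345, 219, 53), (555, -347, 205, 104)]
172 [(527, -311, 212, 129), (507, -320, 225, 40), (509, -324, 224, 64), (509, -329, 225, 95), (504, -335, 228, 71), (509, -339, 226, 44), (526, -341, 216, 33), (527, -346, 215, 34), (561, -346, 195, 113)]
174 [(650, -287, 126, 155), (507, -319, 219, 54), (507, -324, 219, 85), (507, -329, 220, 120), (505, -335, 222, 82), (508, -339, 221, 38), (534, -340, 205, 29), (527, -346, 210, 36), (561, -346, 189, 121)]
176 [(639, -289, 127, 171), (530, -315, 199, 68), (504, -325, 216, 101), (503, -330, 217, 128), (506, -334, 216, 82), (509, -339, 215, 33), (536, -340, 198, 32), (531, -345, 201, 38), (650, -334, 126, 130)]
178 [(628, -291, 127, 173), (530, -315, 192, 76), (497, -326, 215, 111), (499, -331, 214, 127), (517, -333, 203, 73), (516, -338, 204, 30), (542, -339, 188, 36), (529, -346, 197, 56), (639, -336, 126, 157)]
180 [(619, -293, 127, 153), (529, -316, 187, 94), (495, -327, 210, 124
[... 2588 characters left out ...]
48, -329, 92, 21), (546, -335, 95, 26), (547, -340, 95, 29), (553, -345, 91, 86), (634, -339, 30, 133)]
208 [(548, -307, 82, 74), (543, -313, 87, 52), (545, -319, 87, 41), (546, -324, 87, 38), (546, -330, 87, 35), (544, -335, 89, 25), (547, -340, 88, 42), (634, -334, 21, 150), (634, -340, 22, 192)]
210 [(547, -307, 76, 107), (547, -313, 77, 100), (547, -318, 78, 93), (544, -324, 81, 91), (546, -330, 81, 83), (545, -335, 82, 74), (548, -340, 81, 83), (548, -346, 81, 170), (547, -351, 83, 200)]
212 [(547, -307, 69, 122), (546, -313, 70, 115), (547, -318, 71, 113), (547, -324, 72, 109), (547, -329, 72, 107), (547, -335, 74, 107), (546, -341, 75, 108), (546, -346, 76, 108), (545, -352, 78, 110)]
```

View pics/scene8z.png

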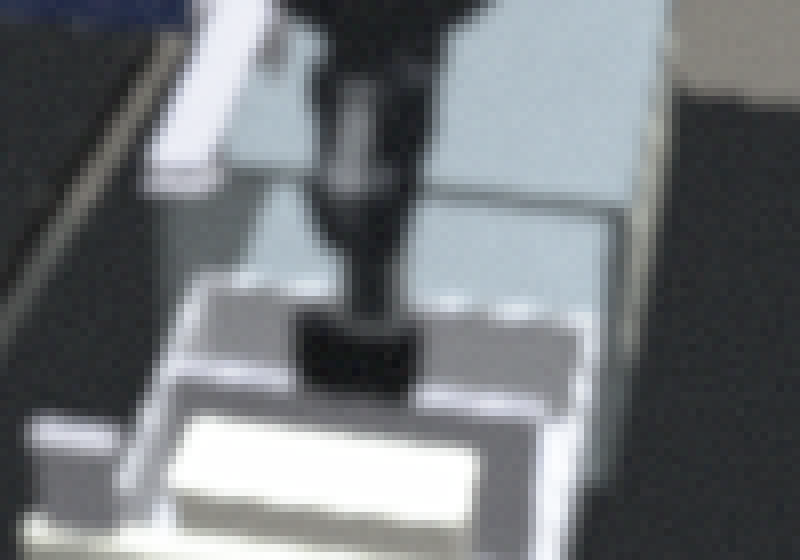

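Both views agree: the shut fingertips end at z≈117 while the TCP is at 105.7, about 12 mm behind the TCP rather than ahead of it. They passed over the tab (top 111) without touching. I'll go back behind the tab and lower by a further 25 mm.

Emit:
jog_arm:
  plan:
    - [[0, 0, 0], [0, 0.012, -0.008], -1]
    - [[0, 0, 0], [0, 0.03, -0.008], -1]
    - [[0, 0, 0], [0, 0.038, -0.008], -1]
    - [[0, 0, 0], [0, 0.038, -0.008], -1]
    - [[0, 0, 0], [0, 0.038, 0.008], -1]
    - [[0, 0, 0], [0, 0.038, 0.018], -1]
    - [[0, 0, 0], [0, 0.038, 0.024], -1]
    - [[0, 0, 0], [0, 0.038, 0.024], -1]
    - [[0, 0, 0], [0, 0.038, 0.024], -1]

```text
time: 15.22
tool_pos: [610.1, -283.8, 82.1]
tcp_rot: [180.0, 0.0, 94.4]
ft_force: [-0.4, -0.0, 0.5]
finger_gap: -0.1
```

```bash
python3 - <<'E'
from h import *
st(); meas('wrist9')
p,d,W=take('scene','scene9')
cv2.imwrite("pics/scene9z.png",cv2.resize(p[160:230,220:320],None,fx=8,fy=8,interpolation=cv2.INTER_NEAREST))
E
```

```text
t 15.22 tcp [ 610.1 -283.8   82.1] [1.7997e+02 2.0000e-02 9.4410e+01] F [-0.4 -0.   0.5] gap -0.1 q [-29.3  24.   80.5  -0.   75.5 -33.7]
pack 14129 S [475.2 491.5 508.3] T [-367.3 -317.9 -278.9] z 96.3 [ 4.914e+02 -3.248e+02  3.620e+01  9.510e+01  1.000e-01]
plate 2633 S [492.8 549.3 560. ] T [-360.6 -292.6 -262.9] z 83.7 [ 524.6 -314.5   80.7   95.2   13.3]
tab 2058 S [549.4 555.3 577. ] T [-334.1 -318.6 -303.2] z 110.5 [ 558.  -322.1   31.4   35.9   51.5]
roof 18204 S [586.3 650.5 678.4] T [-350.3 -319.8 -300.8] z 127.9 [ 630.  -328.4  100.    56.8    0. ]
tcp S,T [ 586.3 -330.3]
```

View pics/wrist9.png

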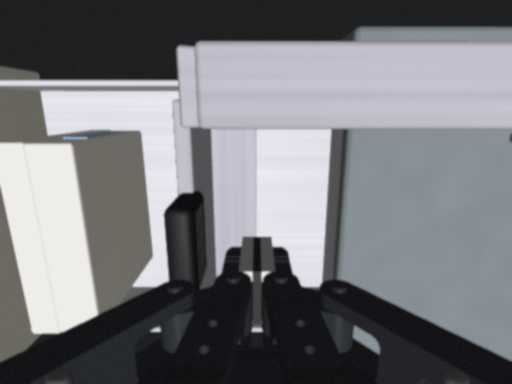

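View pics/scene9z.png

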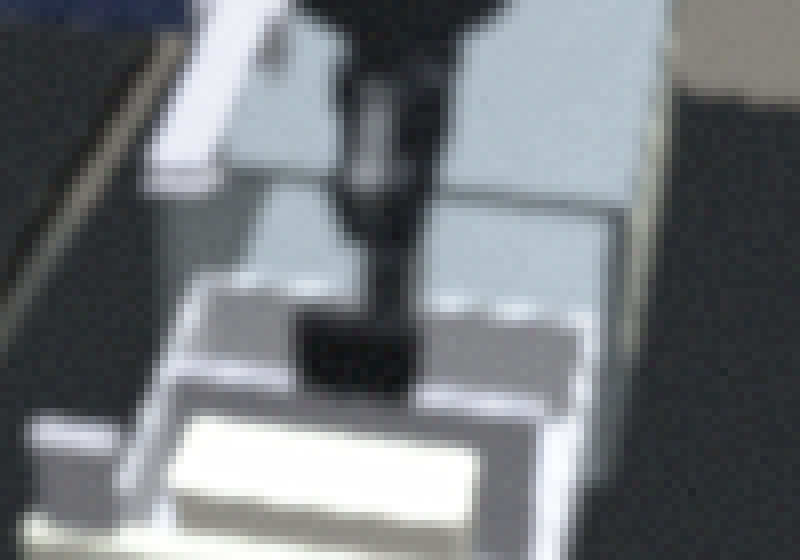

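The fingers are now behind the tab. In the wrist view the tab is at u 168–205 and the fingers at u 240–275. Start pushing.

Emit:
jog_arm:
  plan:
    - [[0, 0, 0], [0, -0.004, 0], -1]
    - [[0, 0, 0], [0, -0.008, 0], -1]
    - [[0, 0, 0], [0, -0.012, 0], -1]
    - [[0, 0, 0], [0, -0.015, 0], -1]
    - [[0, 0, 0], [0, -0.018, 0], -1]
    - [[0, 0, 0], [0, -0.021, 0], -1]
    - [[0, 0, 0], [0, -0.024, 0], -1]
    - [[0, 0, 0], [0, -0.027, 0], -1]
    - [[0, 0, 0], [0, -0.03, 0], -1]
    - [[0, 0, 0], [0, -0.033, 0], -1]

```text
time: 16.58
tool_pos: [576.8, -286.2, 81.7]
tcp_rot: [180.0, 0.0, 94.4]
ft_force: [2.3, 0.2, -0.1]
finger_gap: -0.4
```

```bash
python3 - <<'E'
from h import *
st(); meas('wrist10')
E
```

```text
t 16.57 tcp [ 576.8 -286.2   81.7] [179.99   0.    94.41] F [ 2.3  0.2 -0.1] gap -0.4 q [-30.9  19.9  85.8   0.   74.4 -35.4]
front 923 S [429.2 434.8 436.5] T [-380.4 -365.6 -339.4] z 102.2 [ 435.6 -359.1   49.7    8.3   79.5]
pack 12635 S [467.  482.8 500.1] T [-356.8 -312.6 -278.7] z 96.3 [ 497.4 -324.    63.5   94.1    0.6]
plate 2414 S [487.  530.2 535.6] T [-346.4 -286.1 -261. ] z 83.8 [ 515.6 -301.8   69.4   83.3   23.4]
tab 2342 S [528.6 534.7 563.3] T [-335.7 -319.8 -303.2] z 110.6 [ 541.8 -316.1   40.7   33.3   20.6]
roof 10705 S [615.7 631.7 649.8] T [-353.  -324.4 -301. ] z 127.8 [ 631.  -330.7   34.6   66.2   11.3]
tcp S,T [ 552.6 -330.1]
```

View pics/wrist10.png

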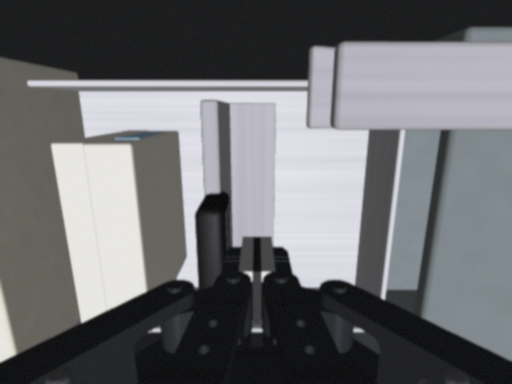

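The drawer came out 8 mm to its stop, and the follower now slides with about 2.3 N. Keep going to roughly 9 mm before tight.

Emit:
jog_arm:
  plan:
    - [[0, 0, 0], [0, -0.005, 0], -1]
    - [[0, 0, 0], [0, -0.01, 0], -1]
    - [[0, 0, 0], [0, -0.015, 0], -1]
    - [[0, 0, 0], [0, -0.02, 0], -1]
    - [[0, 0, 0], [0, -0.024, 0], -1]
    - [[0, 0, 0], [0, -0.027, 0], -1]
    - [[0, 0, 0], [0, -0.031, 0], -1]
    - [[0, 0, 0], [0, -0.035, 0], -1]
    - [[0, 0, 0], [0, -0.039, 0], -1]
    - [[0, 0, 0], [0, -0.043, 0], -1]
    - [[0, 0, 0], [0, -0.046, 0], -1]
    - [[0, 0, 0], [0, -0.048, 0], -1]

```text
time: 18.12
tool_pos: [528.9, -289.8, 81.7]
tcp_rot: [180.0, -0.0, 94.4]
ft_force: [3.9, 0.7, -0.2]
finger_gap: 0.3
```

```bash
python3 - <<'E'
from h import *
st(); meas('wrist11')
p,d,W=take('scene','scene11')
cv2.imwrite("pics/scene11z.png",cv2.resize(p[160:260,210:320],None,fx=6,fy=6,interpolation=cv2.INTER_CUBIC))
E
```

```text
t 18.12 tcp [ 528.9 -289.8   81.7] [180.   -0.   94.4] F [ 3.9  0.7 -0.2] gap 0.3 q [-33.6  14.   92.9   0.   73.1 -38. ]
front 5765 S [426.7 433.  436.2] T [-353.  -296.9 -242.3] z 102.6 [ 431.2 -299.5  118.1   11.    89.9]
pack 9063 S [450.6 463.9 478.7] T [-343.8 -306.5 -278.5] z 96.3 [ 483.5 -324.5   67.1   94.7    0. ]
plate 1836 S [476.8 483.6 487.9] T [-302.8 -281.  -260.5] z 83.7 [ 476.4 -294.5   28.8   68.6    5.5]
tab 2357 S [480.6 486.7 515.3] T [-335.8 -319.7 -303.1] z 110.6 [ 493.4 -316.    41.1   33.2   21. ]
keeper 1803 S [433.4 435.3 436.5] T [-270.9 -261.  -246.5] z 138.6 [ 434.7 -258.3   26.1    4.7   89.4]
handle 4433 S [387.7 394.5 412.6] T [-377.6 -333.2 -305.6] z 93.8 [ 398.  -343.7   78.7   28.2   84.3]
tcp S,T [ 504.7 -330. ]
```

View pics/wrist11.png

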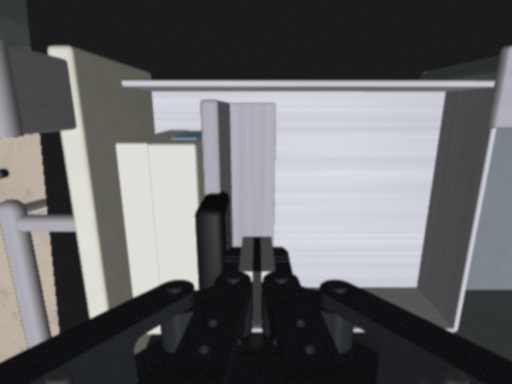

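View pics/scene11z.png

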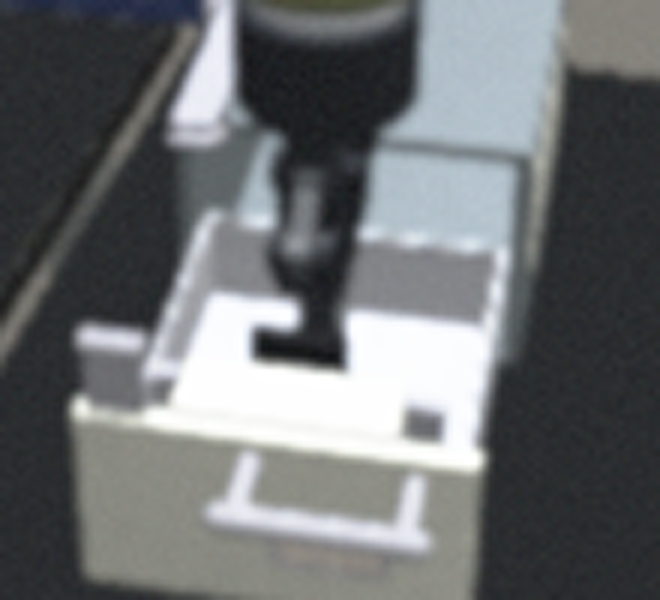

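The pack's front face is at S≈445 and the panel at 436, leaving about 9 mm. From here, small steps while watching force.

Emit:
jog_arm:
  plan:
    - [[0, 0, 0], [0, -0.002, 0], -1]
    - [[0, 0, 0], [0, -0.004, 0], -1]
    - [[0, 0, 0], [0, -0.005, 0], -1]
    - [[0, 0, 0], [0, -0.006, 0], -1]
    - [[0, 0, 0], [0, -0.007, 0], -1]
    - [[0, 0, 0], [0, -0.007, 0], -1]

```text
time: 18.98
tool_pos: [522.0, -290.4, 81.6]
tcp_rot: [-180.0, 0.0, 94.4]
ft_force: [3.7, 1.5, 0.9]
finger_gap: -0.3
```

Emit:
jog_arm:
  plan:
    - [[0, 0, 0], [0, -0.001, 0], -1]
    - [[0, 0, 0], [0, -0.001, 0], -1]

```text
time: 19.23
tool_pos: [521.1, -290.4, 81.6]
tcp_rot: [-180.0, -0.0, 94.4]
ft_force: [4.0, 2.3, 0.6]
finger_gap: -0.2
```

Emit:
jog_arm:
  plan:
    - [[0, 0, 0], [0, -0.001, 0], -1]
    - [[0, 0, 0], [0, -0.001, 0], -1]

```text
time: 19.48
tool_pos: [520.1, -290.5, 81.6]
tcp_rot: [-180.0, 0.0, 94.4]
ft_force: [3.8, 1.6, 1.0]
finger_gap: -0.4
```

Emit:
jog_arm:
  plan:
    - [[0, 0, 0], [0, -0.001, 0], -1]
    - [[0, 0, 0], [0, -0.001, 0], -1]

```text
time: 19.73
tool_pos: [519.7, -290.5, 81.7]
tcp_rot: [179.9, 0.0, 94.4]
ft_force: [7.1, 1.0, -1.1]
finger_gap: 0.3
```

Emit:
jog_arm:
  plan:
    - [[0, 0, 0], [0, -0.001, 0], -1]
    - [[0, 0, 0], [0, -0.001, 0], -1]

```text
time: 19.98
tool_pos: [519.6, -290.6, 81.7]
tcp_rot: [179.8, 0.0, 94.4]
ft_force: [11.6, 1.6, -2.9]
finger_gap: -0.3
```

Emit:
jog_arm:
  plan:
    - [[0, 0, 0], [0, -0.0005, 0], -1]
    - [[0, 0, 0], [0, -0.0005, 0], -1]
    - [[0, 0, 0], [0, -0.0005, 0], -1]

```text
time: 20.35
tool_pos: [519.5, -290.6, 81.8]
tcp_rot: [179.8, 0.0, 94.4]
ft_force: [14.0, 1.1, -5.0]
finger_gap: -0.2
```

```bash
python3 - <<'E'
from h import *
st(); meas('wrist12')
E
```

```text
t 20.35 tcp [ 519.5 -290.6   81.8] [1.7978e+02 4.0000e-02 9.4430e+01] F [14.   1.1 -5. ] gap -0.2 q [-34.2  12.7  94.4   0.1  72.7 -38.7]
front 5432 S [426.7 432.9 436.1] T [-348.7 -296.1 -242.3] z 102.6 [ 431.3 -310.2  139.2   10.8   89.9]
pack 5970 S [450.3 459.7 469.7] T [-341.3 -305.3 -278.6] z 96.2 [ 478.8 -312.4   57.6   69.9    0. ]
plate 1821 S [470.1 474.4 479.2] T [-303.1 -281.4 -260.5] z 83.8 [ 471.1 -289.7   19.7   59.8    5.4]
tab 2339 S [471.3 477.4 506. ] T [-335.7 -319.6 -303.1] z 110.6 [ 483.7 -316.1   41.4   33.4   21.4]
keeper 4467 S [427.7 433.6 436.2] T [-270.7 -257.7 -245.8] z 141.6 [ 431.4 -258.3   10.8   26.2    0.6]
handle 4189 S [387.5 394.3 412.7] T [-372.6 -330.5 -305.5] z 93.8 [ 400.2 -340.3   73.2   28.9   89.1]
tcp S,T [ 495.4 -330. ]
```

Follower face is at S≈470 with the panel face at 436, so the gap is 34 mm with about 11 N on the pack. I'll back off, lift out and go round to the handle.

Emit:
jog_arm:
  plan:
    - [[0, 0, 0], [0, 0.004, 0], -1]
    - [[0, 0, 0], [0, 0.01, 0], -1]
    - [[0, 0, 0], [0, 0.014, 0], -1]
    - [[0, 0, 0], [0, 0.014, -0.03], -1]
    - [[0, 0, 0], [0, 0.014, -0.08], -1]
    - [[0, 0, 0], [0, 0.014, -0.13], -1]
    - [[0, 0, 0], [-0.01, -0.03, -0.15], -1]
    - [[0, 0, 0], [-0.02, -0.08, -0.15], -1]
    - [[0, 0, 0], [-0.02, -0.12, -0.15], -1]
    - [[0, 0, 0], [-0.02, -0.143, -0.15], -1]
    - [[0, 0, 0], [-0.02, -0.143, -0.15], -1]
    - [[0, 0, 0], [-0.02, -0.143, -0.15], -1]

```text
time: 21.9
tool_pos: [377.1, -321.7, 231.8]
tcp_rot: [180.0, 0.0, 94.4]
ft_force: [0.6, -0.8, -0.0]
finger_gap: -0.1
```

```bash
python3 - <<'E'
from h import *
st(); meas('wrist13')
p,d,W=take('scene','scene13')
cv2.imwrite("pics/scene13z.png",cv2.resize(p[130:290,190:360],None,fx=4,fy=3.7,interpolation=cv2.INTER_CUBIC))
E
```

```text
t 21.9 tcp [ 377.1 -321.7  231.8] [1.7998e+02 1.0000e-02 9.4400e+01] F [ 0.6 -0.8 -0. ] gap -0.1 q [-46.4  -9.2 100.6   0.   88.5 -50.8]
front 1874 S [425.7 429.7 435.2] T [-396.5 -321.4 -243.3] z 102.8 [ 430.7 -320.4  159.2   10.7   90. ]
pack 2370 S [450.3 460.  470.1] T [-368.6 -321.4 -279.5] z 96.3 [ 460.7 -324.4   21.5   93.1    0. ]
plate 497 S [470.3 475.2 478. ] T [-387.8 -289.7 -260.8] z 83.9 [ 474.1 -324.5  129.2    8.2   89.9]
tab 620 S [470.3 474.8 480.1] T [-343.1 -322.7 -303.7] z 110.7 [ 475.3 -323.4   40.9   11.1   89.8]
keeper 586 S [425.8 429.3 435. ] T [-271.2 -258.1 -245.9] z 142.0 [ 4.304e+02 -2.584e+02  1.020e+01  2.590e+01  1.000e-01]
handle 1461 S [385.4 391.8 413.3] T [-389.8 -346.8 -306.7] z 94.1 [ 400.  -349.1   89.8   29.7   89.8]
tcp S,T [ 351.2 -349.9]
```

View pics/wrist13.png

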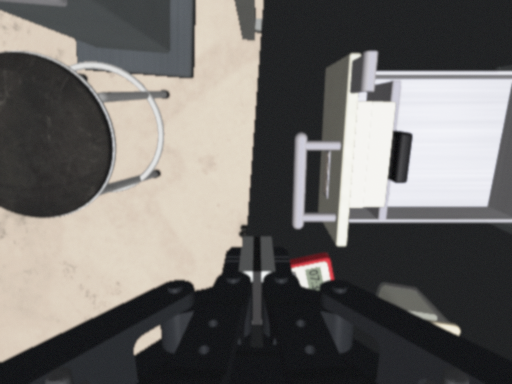

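View pics/scene13z.png

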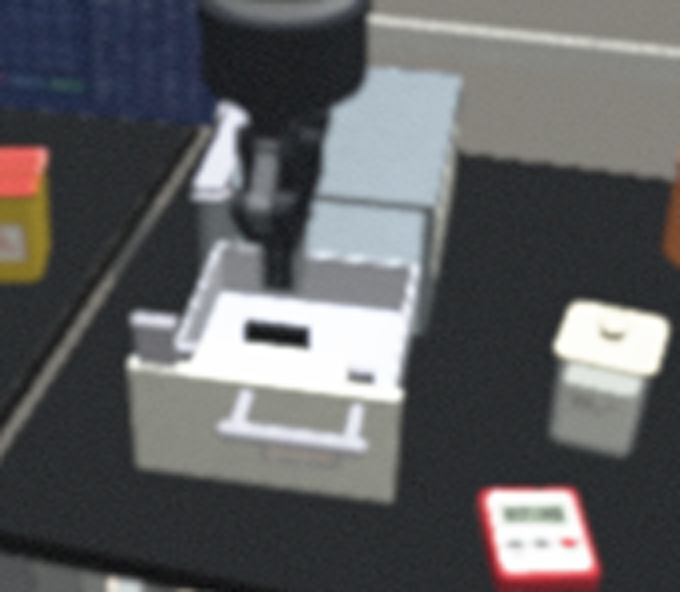

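The pack is held tight, with its back at 470 against the follower. The bar's front is at S≈385. I'll lower in front of it.

Emit:
jog_arm:
  plan:
    - [[0, 0, 0], [0, 0, 0.04], -1]
    - [[0, 0, 0], [0, 0, 0.09], -1]
    - [[0, 0, 0], [0, 0, 0.13], -1]
    - [[0, 0, 0], [0, 0, 0.155], -1]
    - [[0, 0, 0], [0, 0, 0.165], -1]
    - [[0, 0, 0], [0, 0, 0.165], -1]
    - [[0, 0, 0], [0, 0, 0.165], -1]

```text
time: 22.88
tool_pos: [377.6, -322.4, 68.1]
tcp_rot: [179.9, 0.1, 94.4]
ft_force: [-0.8, -0.6, 0.7]
finger_gap: 0.1
```

Emit:
jog_arm:
  plan:
    - [[0, 0, 0], [0, 0.008, 0], -1]
    - [[0, 0, 0], [0, 0.014, 0], -1]
    - [[0, 0, 0], [0, 0.018, 0], -1]
    - [[0, 0, 0], [0, 0.022, 0], -1]
    - [[0, 0, 0], [0, 0.026, 0], -1]
    - [[0, 0, 0], [0, 0.03, 0], -1]
    - [[0, 0, 0], [0, 0.035, 0], -1]
    - [[0, 0, 0], [0, 0.04, 0], -1]

```text
time: 23.88
tool_pos: [416.8, -318.6, 66.6]
tcp_rot: [-180.0, -0.0, 94.4]
ft_force: [-2.2, 0.3, 1.0]
finger_gap: -0.1
```

```bash
python3 - <<'E'
from h import *
st(); meas('wrist14')
p,d,W=take('scene','scene14')
cv2.imwrite("pics/scene14z.png",cv2.resize(p[130:290,190:360],None,fx=4,fy=3.7,interpolation=cv2.INTER_CUBIC))
E
```

```text
t 23.88 tcp [ 416.8 -318.6   66.6] [-180.     -0.     94.41] F [-2.2  0.3  1. ] gap -0.1 q [-43.    3.4 106.3  -0.   70.3 -47.4]
front 7660 S [444.8 448.2 454.2] T [-358.8 -302.5 -252.7] z 102.7 [ 449.9 -307.2  115.4   11.1   89.9]
pack 16998 S [458.1 472.8 488. ] T [-368.5 -319.1 -279.2] z 96.4 [ 4.739e+02 -3.246e+02  3.420e+01  9.500e+01  1.000e-01]
plate 604 S [488.8 490.5 496.4] T [-388.8 -276.6 -264.9] z 83.3 [ 4.929e+02 -3.269e+02  8.600e+00  1.256e+02  2.000e-01]
keeper 1460 S [444.4 445.8 449.9] T [-271.3 -266.4 -259.8] z 138.8 [ 446.6 -266.1    7.9   14.4   22.8]
handle 3530 S [382.6 408.6 414.7] T [-354.5 -331.8 -305.3] z 94.5 [ 406.7 -328.7   49.4   37.6   67. ]
tcp S,T [ 391.4 -350. ]
```

View pics/scene14z.png

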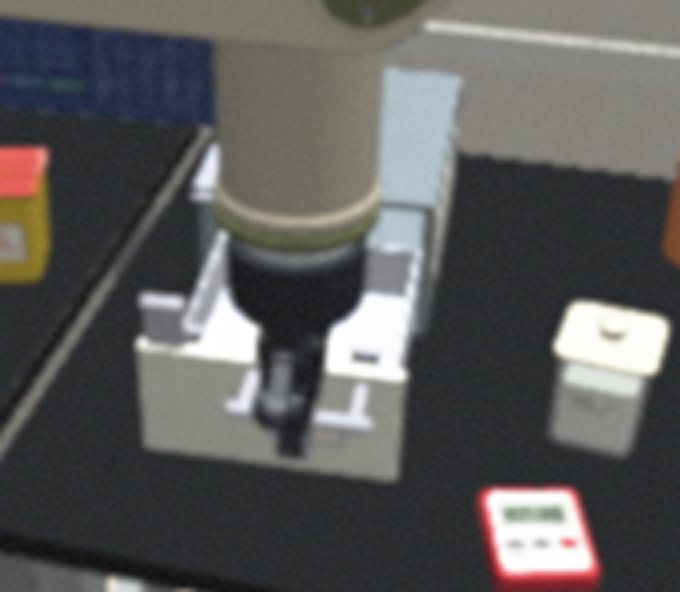

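The drawer slides in with about 2 N and the pack is still held. Continue pushing straight.

Emit:
jog_arm:
  plan:
    - [[0, 0, 0], [0, 0.005, 0], -1]
    - [[0, 0, 0], [0, 0.012, 0], -1]
    - [[0, 0, 0], [0, 0.02, 0], -1]
    - [[0, 0, 0], [0, 0.03, 0], -1]
    - [[0, 0, 0], [0, 0.04, 0], -1]
    - [[0, 0, 0], [0, 0.05, 0], -1]
    - [[0, 0, 0], [0, 0.06, 0], -1]
    - [[0, 0, 0], [0, 0.07, 0], -1]
    - [[0, 0, 0], [0, 0.08, 0], -1]
    - [[0, 0, 0], [0, 0.09, 0], -1]
    - [[0, 0, 0], [0, 0.1, 0], -1]
    - [[0, 0, 0], [0, 0.11, 0], -1]

```text
time: 25.48
tool_pos: [526.8, -310.1, 66.6]
tcp_rot: [-180.0, -0.0, 94.4]
ft_force: [-2.5, -1.7, -0.7]
finger_gap: 0.1
```

Emit:
jog_arm:
  plan:
    - [[0, 0, 0], [0, 0.006, 0], -1]
    - [[0, 0, 0], [0, 0.01, 0], -1]
    - [[0, 0, 0], [0, 0.014, 0], -1]
    - [[0, 0, 0], [0, 0.018, 0], -1]

```text
time: 25.98
tool_pos: [544.1, -308.7, 66.7]
tcp_rot: [-180.0, -0.0, 94.4]
ft_force: [-2.9, -1.8, 0.6]
finger_gap: 0.2
```

```bash
python3 - <<'E'
from h import *
st(); take('wrist','wrist15')
tp=sense()['tool_pos']; print('tcp S,T',np.round([tp[0]*np.cos(A)+tp[1]*np.sin(A),-tp[0]*np.sin(A)+tp[1]*np.cos(A)],1))
p,d,W=take('scene','scene15')
cv2.imwrite("pics/scene15z.png",cv2.resize(p[130:290,190:360],None,fx=4,fy=3.7,interpolation=cv2.INTER_CUBIC))
E
```

```text
t 25.98 tcp [ 544.1 -308.7   66.7] [-1.7999e+02 -1.0000e-02  9.4400e+01] F [-2.9 -1.8  0.6] gap 0.2 q [-34.3  18.2  89.5  -0.   72.3 -38.7]
tcp S,T [ 519.1 -349.9]
```

View pics/scene15z.png

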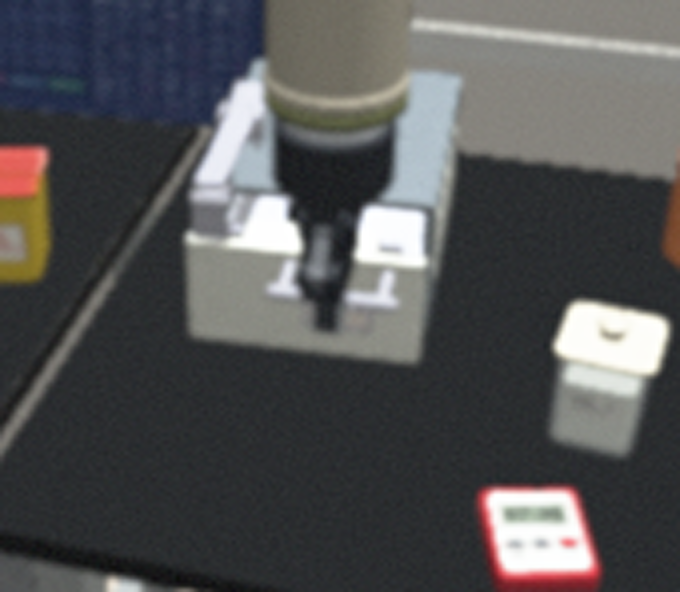

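View pics/wrist15.png

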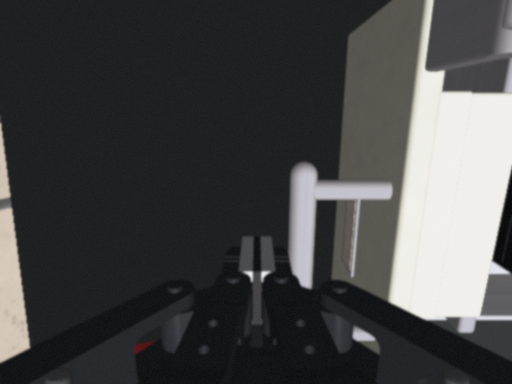

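The keeper is just short of the latch nose (scene crop 240,215), with about 34 mm to go. On slowly, watching the force.

Emit:
jog_arm:
  plan:
    - [[0, 0, 0], [0, 0.004, 0], -1]
    - [[0, 0, 0], [0, 0.008, 0], -1]
    - [[0, 0, 0], [0, 0.012, 0], -1]
    - [[0, 0, 0], [0, 0.015, 0], -1]
    - [[0, 0, 0], [0, 0.018, 0], -1]
    - [[0, 0, 0], [0, 0.021, 0], -1]
    - [[0, 0, 0], [0, 0.024, 0], -1]
    - [[0, 0, 0], [0, 0.027, 0], -1]
    - [[0, 0, 0], [0, 0.029, 0], -1]

```text
time: 27.2
tool_pos: [573.3, -306.5, 66.6]
tcp_rot: [180.0, 0.0, 94.4]
ft_force: [-3.6, 0.2, 1.9]
finger_gap: 0.1
```

Emit:
jog_arm:
  plan:
    - [[0, 0, 0], [0, 0.001, 0], -1]
    - [[0, 0, 0], [0, 0.002, 0], -1]
    - [[0, 0, 0], [0, 0.003, 0], -1]

```text
time: 27.58
tool_pos: [576.1, -306.3, 66.6]
tcp_rot: [180.0, -0.0, 94.4]
ft_force: [-1.7, 0.3, 1.2]
finger_gap: -0.2
```

```bash
python3 - <<'E'
from h import *
st()
tp=sense()['tool_pos']; print('tcp S,T',np.round([tp[0]*np.cos(A)+tp[1]*np.sin(A),-tp[0]*np.sin(A)+tp[1]*np.cos(A)],1))
p,d,W=take('scene','scene16')
cv2.imwrite("pics/scene16z.png",cv2.resize(p[130:290,190:360],None,fx=4,fy=3.7,interpolation=cv2.INTER_CUBIC))
E
```

```text
t 27.57 tcp [ 576.1 -306.3   66.6] [179.99  -0.    94.41] F [-1.7  0.3  1.2] gap -0.2 q [-32.5  22.   84.8   0.   73.2 -36.9]
tcp S,T [ 550.6 -350. ]
```

View pics/scene16z.png

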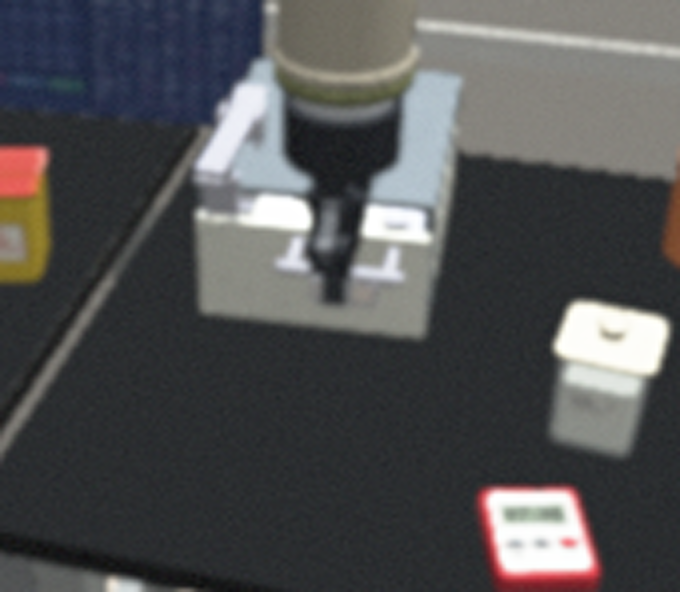

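```bash
cat >> h.py <<'E'
def shut(name):
    for n in('scene','top'):
        p,d,W=take(n,name+n)
        S=W[...,0]*np.cos(A)+W[...,1]*np.sin(A); T=-W[...,0]*np.sin(A)+W[...,1]*np.cos(A); z=W[...,2]
        with np.errstate(all='ignore'):
            for lab,m in (('front',(z>40)&(z<98)&(S>440)&(S<640)&(((T>-400)&(T<-385))|((T>-300)&(T<-250)))),
             ('panel/pack top',(z>92)&(z<109)&(S>540)&(S<660)&(T>-395)&(T<-275)),
             ('roofR',(abs(z-127)<4)&(S>560)&(S<720)&(T>-400)&(T<-380)),('roofM',(abs(z-127)<4)&(S>560)&(S<720)&(T>-310)&(T<-275)),
             ('latch',(z>140)&(z<230)&(S>520)&(S<760)&(T>-278)&(T<-240))):
                if m.sum()>5: print(n,lab,m.sum(),'S',np.round(np.percentile(S[m],[2,50,98])),'z',np.round(np.percentile(z[m],[2,50,98])))
                if lab=='latch':
                    for a in range(540,740,20):
                        q=m&(abs(S-a)<10)
                        if q.sum()>3: print('   S',a,'zmax',round(np.percentile(z[q],90)))
E
python3 -c "
from h import *
shut('s17');st()"
```

```text
scene front 390 S [566. 604. 633.] z [42. 75. 97.]
scene panel/pack top 290 S [544. 605. 646.] z [ 92.  95. 103.]
scene roofR 141 S [614. 660. 718.] z [123. 126. 128.]
scene roofM 134 S [613. 637. 707.] z [123. 127. 129.]
scene latch 277 S [567. 651. 713.] z [141. 154. 160.]
   S 560 zmax 154
   S 580 zmax 157
   S 600 zmax 157
   S 620 zmax 156
   S 640 zmax 156
   S 660 zmax 155
   S 680 zmax 156
   S 700 zmax 158
   S 720 zmax 160
top panel/pack top 24 S [564. 572. 603.] z [ 92.  95. 101.]
top roofR 83 S [680. 700. 719.] z [124. 128. 131.]
top roofM 296 S [624. 676. 718.] z [124. 128. 131.]
top latch 373 S [585. 658. 713.] z [145. 155. 163.]
   S 580 zmax 158
   S 600 zmax 157
   S 620 zmax 157
   S 640 zmax 158
   S 660 zmax 157
   S 680 zmax 159
   S 700 zmax 162
   S 720 zmax 165
t 27.73 tcp [ 576.2 -306.3   66.6] [1.7998e+02 1.0000e-02 9.4410e+01] F [-0.7  0.6 -0.4] gap 0.1 q [-32.5  22.   84.8   0.   73.2 -36.9]
```

Emit:
jog_arm:
  plan:
    - [[0, 0, 0], [0, 0.001, 0], -1]
    - [[0, 0, 0], [0, 0.002, 0], -1]
    - [[0, 0, 0], [0, 0.002, 0], -1]

```text
time: 28.1
tool_pos: [577.1, -306.3, 66.6]
tcp_rot: [-179.9, -0.0, 94.4]
ft_force: [-5.4, 0.7, 4.0]
finger_gap: 0.0
```

Emit:
jog_arm:
  plan:
    - [[0, 0, 0], [0, 0.001, 0], -1]
    - [[0, 0, 0], [0, 0.001, 0], -1]

```text
time: 28.35
tool_pos: [577.2, -306.3, 66.5]
tcp_rot: [-179.8, -0.0, 94.4]
ft_force: [-11.5, 1.1, 6.4]
finger_gap: 0.0
```

Emit:
jog_arm:
  plan:
    - [[0, 0, 0], [0, 0.001, 0], -1]
    - [[0, 0, 0], [0, 0.001, 0], -1]

```text
time: 28.6
tool_pos: [577.3, -306.2, 66.5]
tcp_rot: [-179.7, -0.1, 94.4]
ft_force: [-15.9, 1.5, 8.3]
finger_gap: -0.1
```

A hard stop: the force rises with no motion. I'll back off and check that it's shut and latched.

Emit:
jog_arm:
  plan:
    - [[0, 0, 0], [0, -0.004, 0], -1]
    - [[0, 0, 0], [0, -0.015, 0], -1]
    - [[0, 0, 0], [0, -0.04, 0], -1]
    - [[0, 0, 0], [0, -0.07, -0.02], -1]
    - [[0, 0, 0], [0, -0.1, -0.07], -1]
    - [[0, 0, 0], [0, -0.1, -0.12], -1]
    - [[0, 0, 0], [0, -0.1, -0.17], -1]
    - [[0, 0, 0], [0, -0.1, -0.19], -1]
    - [[0, 0, 0], [0, -0.1, -0.19], -1]
    - [[0, 0, 0], [0, -0.1, -0.19], -1]

```text
time: 29.85
tool_pos: [479.5, -313.0, 254.0]
tcp_rot: [-179.9, -0.1, 94.4]
ft_force: [0.6, -0.1, -0.5]
finger_gap: -0.4
```

```bash
python3 - <<'E'
from h import *
st(); shut('s18')
p,d,W=take('wrist','wrist18')
S=W[...,0]*np.cos(A)+W[...,1]*np.sin(A); T=-W[...,0]*np.sin(A)+W[...,1]*np.cos(A); z=W[...,2]
for lab,lo,hi,t0,t1 in (('fronttop',99,106,-390,-280),('packtop',94,98.5,-375,-275),('keeper',138,146,-272,-244),('handle',90,98,-388,-308),('roof',125,131,-390,-280),('latch',146,175,-275,-243)):
    m=(z>lo)&(z<hi)&(T>t0)&(T<t1)&(S>540)&(S<700)
    if m.sum(): print(lab,m.sum(),'S',np.round(np.percentile(S[m],[1,50,99]),1),'z',np.round(np.percentile(z[m],[5,50,95]),1))
p=cv2.imread('pics/s18scene.png'); cv2.imwrite("pics/s18z.png",cv2.resize(p[130:260,210:330],None,fx=5,fy=4.5,interpolation=cv2.INTER_CUBIC))
E
```

```text
t 29.85 tcp [ 479.5 -313.   254. ] [-1.7986e+02 -1.3000e-01  9.4410e+01] F [ 0.6 -0.1 -0.5] gap -0.4 q [-38.3   2.8  86.8   0.   90.6 -42.7]
scene front 395 S [566. 605. 635.] z [41. 74. 97.]
scene panel/pack top 438 S [565. 607. 648.] z [ 92.  95. 103.]
scene roofR 142 S [614. 662. 717.] z [124. 127. 128.]
scene roofM 188 S [613. 649. 714.] z [124. 126. 129.]
scene latch 288 S [566. 648. 712.] z [142. 153. 161.]
   S 560 zmax 151
   S 580 zmax 154
   S 600 zmax 154
   S 620 zmax 154
   S 640 zmax 154
   S 660 zmax 154
   S 680 zmax 157
   S 700 zmax 160
   S 720 zmax 162
top front 44 S [598. 604. 618.] z [43. 83. 97.]
top panel/pack top 198 S [565. 607. 618.] z [ 93. 100. 107.]
top roofR 180 S [628. 674. 718.] z [124. 127. 131.]
top roofM 388 S [615. 665. 718.] z [124. 128. 131.]
top latch 429 S [568. 647. 712.] z [143. 154. 164.]
   S 560 zmax 153
   S 580 zmax 157
   S 600 zmax 157
   S 620 zmax 157
   S 640 zmax 155
   S 660 zmax 158
   S 680 zmax 158
   S 700 zmax 162
   S 720 zmax 167
fronttop 1354 S [605.2 609.3 615.2] z [100.1 102.7 104. ]
packtop 2007 S [566.6 620.2 630. ] z [94.3 96.3 97.8]
keeper 139 S [567.3 607.  613.8] z [138.8 142.3 145.7]
handle 2436 S [565.3 595.2 629.6] z [91.3 94.9 97.4]
roof 8692 S [615.7 644.5 681.1] z [126.7 128.  129.1]
latch 3030 S [566.5 601.9 640. ] z [147.8 153.8 155.1]
```

View pics/s18z.png

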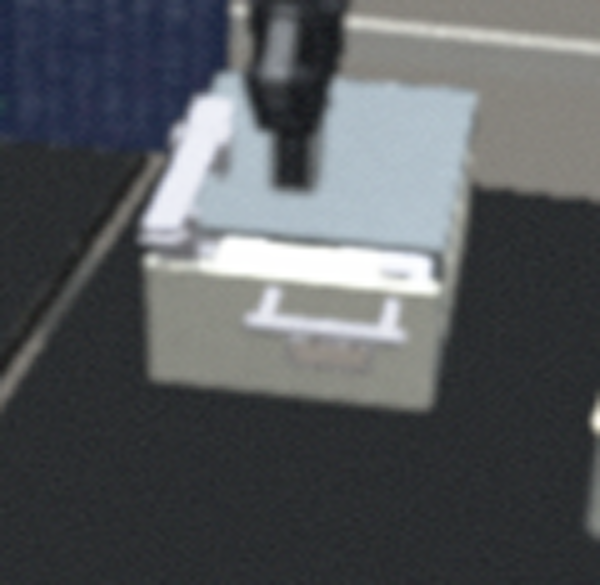

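View pics/wrist18.png

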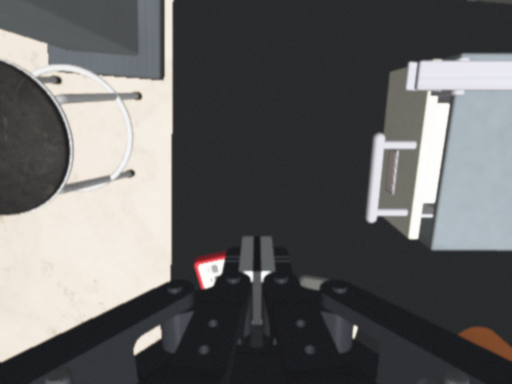

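The front panel is at S 605–615, flush with the roof edge at 616, which makes 180 mm of travel from the stop. The latch lies level (z≈154, as at the start) over the keeper, and the arm is clear. In the wrist picture, timer and jar look in place. A quick check on the bystanders, then I'll hand in.

```bash
python3 - <<'E'
from h import *
c=camera_info('scene'); p,d,W=take('scene','s19')
a=cv2.imread('pics/scene0.png'); 
for lab,(v0,v1,u0,u1) in dict(timer=(258,292,305,345),jar=(208,255,322,360),dropper=(172,206,150,172),box=(168,208,174,206)).items():
    print(lab,np.abs(a[v0:v1,u0:u1].astype(int)-p[v0:v1,u0:u1]).mean().round(1))
hand_in(); st()
E
```

```text
timer 1.6
jar 1.7
dropper 2.2
box 1.8
the job is handed in; nothing more can be done
the job is handed in; nothing more can be done
```

I handed the job in at about 30 s of the 72 s. The pack is clamped in the drawer, and the drawer is shut and latched by every check I could make. `hand_in()` gives no verdict.

- **Placing:** I set the pack upright in the drawer about 47 mm behind the front's inner face, centred to about 2 mm and parallel to within about 0.5°. It stayed standing after release.
- **Pressing:** I pushed the follower from behind its tab with shut fingers. The drawer came out to its stop, and the wrist then read about 14 N, roughly 11 N on the pack after follower friction. The gap between follower and front measured 34 to 35 mm, also after the handle push began.
- **Shutting:** I pushed the handle bar to a hard stop at about 16 N. The front panel ended flush with the cabinet face after about 180 mm of travel, and the latch lay level at its starting height.
- **Bystanders:** The timer, jar and dropper areas matched the first picture, and the arm was clear of everything at hand-in.

**Disagreements and gaps:**
- **Fingertips:** Two camera views put the shut fingertips about 12 mm behind the TCP, not 17 mm ahead as stated. My first follower push passed over the tab without touching it, and I repeated it about 25 mm lower.
- **Cameras:** The wrist camera read about 2 to 3 mm differently from the fixed cameras along the drawer. I relied on the wrist view and contact.
- **Not checked:** I did not see the latch lift and fall, or test the lock by pulling. The gap behind the pack could not be measured once the roof covered it.

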